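# Stand the workshop bottles back in the drip tray

### The job

The spray can has fallen over in the oil drip tray: stand it up again on its base, and bring the oil bottle and the small nozzle bottle over from the bench, so that all three end up standing upright, flat on the floor of the tray. Grip them lightly, as they are thin-walled and dent, keep the two bottles upright all the way, and set everything down rather than dropping it. Leave all the other things on the bench and in the tray where they are.

Things in the scene. Friction and masses are not known exactly. Their poses are not given: they have to be found in the camera images.
- tray: Shallow bare-steel oil drip tray, 248 (its x) by 338 (its y) by 22 mm high (25 with the rolled rim), fixed to the bench. Origin: centre of its underside; the flat level floor is 4 mm above the origin, 240 x 330 mm inside 4 mm walls; z up. Its -x side faces the robot, turned by up to 0.15 rad.
- spray_can: Silver-grey aerosol can with black cap, 52 mm diameter, 160 mm long (metal to 126 mm, then cap 49 mm wide). Starts lying on the tray floor, cap end roughly towards the robot. Origin: centre of its flat base, on the axis (26 mm above the floor while lying); x axis runs from base to cap: up when it stands. 0.2 kg, rolls easily. Thin wall: dents above 80 N of finger force, both fingers added.
- oil_bottle: Half-litre silver-grey oil bottle with red cap, the tallest of the loose bottles: rectangular body 76 (its x) by 46 (its y) mm, straight sides up to 148 mm, stepped shoulder, cap 35 mm in diameter from 166 to 190 mm. Stands on the bench; not one of the two bigger litre bottles beside the robot. Origin: centre of its base; z up. 0.4 kg. Dents above 80 N of finger force, both fingers added.
- nozzle_bottle: Small flat black squeeze bottle with paper label and red pointed nozzle: body 58 (its x) by 32 (its y) mm, straight sides up to 96 mm, shoulder to 102 mm, nozzle 22 mm wide at its foot, tip at 130 mm. Stands on the bench. Origin: centre of its base; z up. 0.12 kg. Dents above 80 N of finger force, both fingers added.
- grease_tub: Bystander standing in a back (+x) corner of the tray: round white tub with a blue lid, 76 mm in diameter, 72 mm high. Origin: centre of its base, z up.
- fluid_tin: Bystander standing in the other back corner of the tray: round steel tin with a yellow cap, 60 mm in diameter, 124 mm high. Origin: centre of its base, z up.
- mug: Bystander on the bench: white enamel mug, 80 mm in diameter and 85 mm high, handle towards its +y reaching 68 mm from its axis, with screwdrivers standing in it up to 156 mm high, within 42 mm of the axis. Origin: centre of its base, z up.
- battery_pack: Bystander on the bench: black power-tool battery, 70 (its x) by 110 (its y) by 60 mm high. Origin: centre of its underside, z up.
- tape_roll: Bystander lying on the bench between robot and tray: black tape roll, 72 mm in diameter, 19 mm high. Origin: centre of its underside.
- pliers: Bystander lying on the bench between robot and tray: pliers with yellow handles, 175 mm long, 60 mm wide, 18 mm high. Origin: at the pivot, on the bench; jaws point along +x (57 mm), handles along -x (118 mm).
- spanner: Bystander lying flat on the bench between robot and tray: steel spanner, 170 mm long along its x, under 15 mm high. Origin: at its middle, on the bench.
Mind the look-alikes: they are no part of the job. Leave any green or pink look-alike of the nozzle_bottle alone.

How it is judged:
By the outcome, as a careful person would: the job done as asked, in the order asked, and still so for the second after the job is handed in, with the robot touching nothing.
It also fails if it takes over 72 s, if anything falls off the work surface, if the arm or the gripper's body presses on something with over 40 N, if the wrist force passes 120 N, or if a joint passes its speed limit or range.

### The arm

A 7-joint arm with a two-finger parallel gripper is mounted at the origin on the work surface. World frame = base frame: x ahead of the robot, y to its left, z up, the work surface at z = 0. Lengths are in m, angles in rad, forces in N, time in s.
With the tool pointing down it reaches from about 0.425 to 0.875 m from the base axis. Payload 4.7 kg.
Tool frame: the origin (TCP) lies at the centre of the arm's flange, where the gripper is bolted on; the fingertips stand 182 mm ahead of it and the grasp point (between the pads) lies ahead of it (ctrl.hold_point_z is the z of the grasp point in the tool frame, in m); z points along the fingers, y is the direction in which the jaws open and shut (so a half turn about z gives the same grasp; the last joint's range is limited). The gripper opens to 87 mm and grips with 3 to 60 N. Pads are 19 mm wide; open, the fingers measure 117 mm over their backs; the gripper's body (75 mm by 190 mm) begins 51 mm behind the grasp point.
Start: joints at [-1.125, 0.321, -0.07, 1.45, 0.023, 1.371, -0.057], TCP at [0.272, 0.59, 0.405] pointing down, gripper open.
Joint ranges: [-2.86, 2.86], [-0.3, 2.09], [-1.38, 1.24], [0.06, 2.45], [-1.56, 4.7], [0.09, 2.05], [-2.69, 2.69]. Speed limits (rad/s): [2.57, 2.57, 3.14, 3.14, 3.14, 3.14, 3.14].

### API

Orientations are given as a rotation vector (axis times angle).
In Python, from bench import get_state, imaging, workorder, ctrl gives the robot as it stands.
- The arm moves only by the tool step_arm, never from a script. Its argument "increments" is a list of rows, each an object of numbers: "claw": the opening, from 0 (shut) to 1 (fully open); "tx", "ty", "tz": the shift along the tool's x, y, z in m; "spin": the turn about the tool's z in degrees. A call has 1 to 8 rows; each row is the pose to reach, as a shift and turn from the pose commanded when the call began, along the tool's axes at that moment; what a row does not reach only later rows make up. A row lasts 1/12 s, in which the tool goes at most 41.7 mm and 7.16 degrees, less where a joint would pass 70% of its speed; a pose out of reach is approached as far as the arm can. A call with a gripper value outside its range is refused whole. The fingers move at their own pace and stop on an object; "force" is the grip in N (left out, the last holds). Time passes only in rows, so rows that repeat a pose let the fingers close. It gives the time, the measured TCP pose, the force and the opening at its end, in the units of the state.
- get_state(): the state, without advancing time (a new reading comes with each control period).
- imaging.get_image(name): name is "scene" or "side" or "wrist"; returns the picture (480x640x3 uint8, blue, green, red); there is no depth.
- imaging.camera_params(name): a dict with "intrinsics" (3x3 intrinsics, pixels), "distortion" ([k1, k2, p1, p2, k3] as OpenCV has them; the pictures are not rectified), "camera_from_world" (4x4, takes a point from world to camera coordinates). Camera axes: x right, y down, z forward; pixel columns grow to the right and rows downward; lengths in m; the calibration is good to about 2 mm. A picture is of the moment at which its call begins: read the wrist's pose just before it. camera_params takes no time and is no camera call; for the wrist camera it gives the pose at the moment of the call.
- workorder.close_job(): hands the job in, once; it reports no verdict.
The state is a dict: "time": time; "joint_positions": joint angles; "qd": joint speeds; "joint_torque": joint torques, N m; "position": TCP position; "tool_rot": TCP orientation; "ft_force": force on the tool from outside, world axes, zero at the start; "torque": the same for the moment, N m; "grip_width": opening from 0.0 (shut) to 1.0 (fully open).
Only numpy, scipy, OpenCV 4.12 (cv2) and the standard library are available. Lean on these libraries where they do the work, as an engineer would, in place of code of your own. Each camera call takes 0.05 s, during which the arm holds its last target. There are 200 camera calls.

## Working session

There is one attempt and no reset: what is moved stays moved. The work goes in short steps, Python scripts to look and compute and a tool call to move; the robot and the scene stay as the last step left them, time stands still between calls to the robot, and variables do not carry over. Pictures are saved under pics/ and viewed, on a budget of 10 in all, crops included, one or two more only if the job needs it, and the job is handed in when it is done.

Besides the shell and the picture viewer there is one more tool, called by a JSON object that holds its "op" and its "data", one argument or row to a line. step_arm: Moves the arm, as the interface text tells. Its arguments: {"type":"object","properties":{"increments":{"type":"array"},"force":{"type":"number"}},"required":["increments"]}

```bash
mkdir -p pics; ls
python3 - <<'E'
from bench import get_state, imaging, ctrl
import cv2,numpy as np
np.set_printoptions(precision=4,suppress=True)
s=get_state();print(s);print(ctrl.hold_point_z)
for n in("scene","side","wrist"):
    p=imaging.camera_params(n);print(n,p)
    cv2.imwrite(f"pics/{n}0.png",imaging.get_image(n))
E
```

```text
pics
{'time': 0.0, 'joint_positions': array([-1.1249,  0.3218, -0.0701,  1.4516,  0.0226,  1.3708, -0.0569]), 'qd': array([ 0.0014, -0.0005,  0.0002,  0.0003,  0.0006,  0.0016,  0.0014]), 'joint_torque': array([  0.0011, -49.1306,  -0.4033, -31.2518,  -0.064 ,   0.0438,
         0.0002]), 'position': array([0.272 , 0.5901, 0.4037]), 'tool_rot': array([-0.6729, -3.0684,  0.0029]), 'ft_force': array([-0.3512,  0.1758,  0.4632]), 'torque': array([-0.0218, -0.0035, -0.0132]), 'grip_width': 1.0029196360908548}
0.1635
scene {'intrinsics': array([[605.2023,   0.    , 324.9354],
       [  0.    , 605.2023, 237.1779],
       [  0.    ,   0.    ,   1.    ]]), 'distortion': array([-0.1449,  0.    ,  0.    ,  0.    ,  0.    ]), 'camera_from_world': array([[-0.3602,  0.9329,  0.0005,  0.2504],
       [ 0.7216,  0.2789, -0.6336, -0.3173],
       [-0.5913, -0.2278, -0.7736,  1.5979],
       [ 0.    ,  0.    ,  0.    ,  1.    ]])}
side {'intrinsics': array([[505.569 ,   0.    , 315.7585],
       [  0.    , 505.569 , 239.2099],
       [  0.    ,   0.    ,   1.    ]]), 'distortion': array([0.0292, 0.    , 0.    , 0.    , 0.    ]), 'camera_from_world': array([[-0.9934, -0.1136,  0.0157,  0.5255],
       [-0.0728,  0.5196, -0.8513,  0.1035],
       [ 0.0885, -0.8468, -0.5244,  0.9253],
       [ 0.    ,  0.    ,  0.    ,  1.    ]])}
wrist {'intrinsics': array([[354.9007,   0.    , 322.5358],
       [  0.    , 354.9007, 239.688 ],
       [  0.    ,   0.    ,   1.    ]]), 'distortion': array([-0.0428,  0.    ,  0.    ,  0.    ,  0.    ]), 'camera_from_world': array([[ 0.4177,  0.9086, -0.0003, -0.6494],
       [ 0.8726, -0.4011,  0.2787, -0.0346],
       [ 0.2531, -0.1167, -0.9604,  0.389 ],
       [ 0.    ,  0.    ,  0.    ,  1.    ]])}
```

View pics/scene0.png

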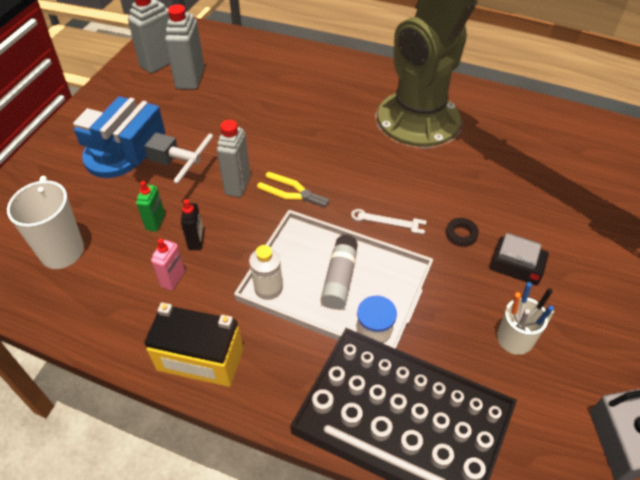

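View pics/side0.png

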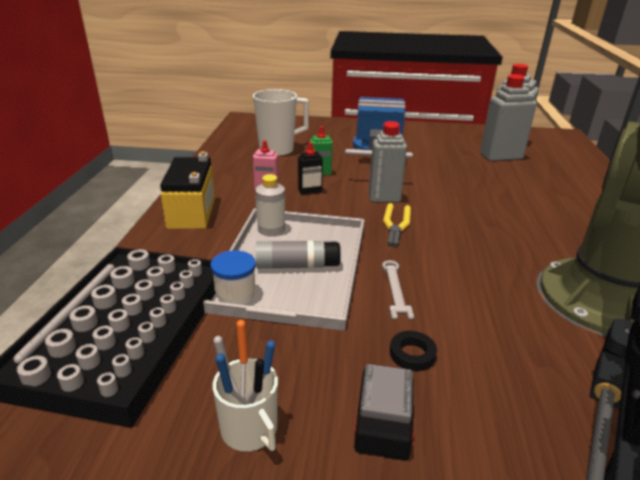

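Look-alikes, in scene pixels:
- **Oil bottle:** grey bottle at (233,160). The litre bottles at (150,35) and (185,50) beside the robot are excluded.
- **Nozzle bottle:** black one at (192,228). Green (150,207) and pink (168,265) are excluded.
- **Spray can:** lying at (340,270), black cap at the top, towards the robot. The fluid tin (265,270) stands.

Next I measure positions from both views.

```bash
cat > h.py <<'E'
import numpy as np, cv2
from scipy.spatial.transform import Rotation as R
from bench import get_state, imaging, ctrl
np.set_printoptions(precision=4,suppress=True)
def ray(P,uv):
    n=cv2.undistortPoints(np.array([[uv]],float),P["intrinsics"],P["distortion"])[0,0]
    T=P["camera_from_world"];A=T[:3,:3].T
    d=A@[n[0],n[1],1.];return -A@T[:3,3],d/np.linalg.norm(d)
def onz(P,uv,z):
    o,d=ray(P,uv);return o+d*(z-o[2])/d[2]
def tri(rs):
    M=sum(np.eye(3)-np.outer(d,d) for o,d in rs);b=sum((np.eye(3)-np.outer(d,d))@o for o,d in rs)
    X=np.linalg.solve(M,b);return X,max(np.linalg.norm(np.cross(X-o,d)) for o,d in rs)
def proj(P,X):
    T=P["camera_from_world"];r=cv2.Rodrigues(T[:3,:3])[0]
    return cv2.projectPoints(np.atleast_2d(np.array(X,float)),r,T[:3,3],P["intrinsics"],P["distortion"])[0][:,0]
def tool():
    s=get_state();return np.array(s["position"]),R.from_rotvec(s["tool_rot"]).as_matrix()
def blobs(m,mn=20):
    n,l,st,c=cv2.connectedComponentsWithStats(m.astype(np.uint8))
    return [(c[i].round(1),st[i].tolist()) for i in range(1,n) if st[i][4]>=mn]
E
python3 - <<'E'
from h import *
p,Rm=tool();print(p,Rm)
I={};P={}
for n in("scene","side"):
    I[n]=cv2.imread(f"pics/{n}0.png");P[n]=imaging.camera_params(n)
    b,g,r=[I[n][...,i].astype(int) for i in range(3)]
    print(n,"red");[print(x) for x in blobs((r>150)&(g<60)&(b<60))]
    print("white")
    hsv=cv2.cvtColor(I[n],cv2.COLOR_BGR2HSV)
    m=((hsv[...,1]<45)&(hsv[...,2]>120)).astype(np.uint8)
    [print(x) for x in blobs(m,300)]
    print("blue");[print(x) for x in blobs((b>150)&(r<90),60)]
    print("yellow");[print(x) for x in blobs((r>170)&(g>150)&(b<90),20)]
# eyeball points
for nm,uv in dict(tl=(291,213),tr=(432,262),br=(396,345),bl=(237,294)).items(): print("tray",nm,onz(P["scene"],uv,.025))
print("oil",tri([ray(P["scene"],(229,124)),ray(P["side"],(391,124))]))
print("noz tip",tri([ray(P["scene"],(187,203)),ray(P["side"],(311,146))]))
print("can cap",onz(P["scene"],(346,240),.045),"can base",onz(P["scene"],(333,304),.02))
print("tub",onz(P["scene"],(377,312),.072),"tin",tri([ray(P["scene"],(264,252)),ray(P["side"],(270,180))]))
E
```

```text
[0.272  0.5902 0.4039] [[-0.9082  0.4184 -0.0006]
 [ 0.4184  0.9082 -0.0014]
 [-0.0001 -0.0015 -1.    ]]
scene red
(array([176.5,   9. ]), [169, 4, 16, 11, 137])
(array([228.6, 126.2]), [220, 120, 18, 14, 177])
(array([143.5, 187.3]), [140, 181, 9, 13, 85])
(array([186.6, 206.4]), [182, 199, 11, 14, 104])
(array([161.2, 245.7]), [156, 239, 11, 13, 90])
white
(array([145.9,  12.8]), [129, 0, 38, 27, 498])
(array([24.1, 82.2]), [0, 59, 50, 49, 350])
(array([ 30.4, 127.5]), [0, 95, 64, 67, 451])
(array([ 87.1, 118.8]), [75, 109, 28, 21, 319])
(array([230.2, 143.7]), [218, 128, 26, 27, 380])
(array([186.3, 156. ]), [169, 135, 42, 47, 389])
(array([ 37.9, 204. ]), [7, 176, 60, 52, 689])
(array([392., 221.]), [357, 211, 69, 22, 393])
(array([337.2, 278.9]), [235, 218, 197, 131, 12348])
(array([520.1, 249.1]), [500, 235, 40, 31, 787])
(array([525.2, 325.9]), [505, 311, 45, 24, 312])
(array([626.6, 427. ]), [604, 393, 36, 77, 1433])
(array([382.4, 454.2]), [324, 426, 120, 54, 914])
blue
(array([108.3, 112.9]), [90, 97, 36, 34, 314])
(array([138.3, 121.2]), [119, 104, 39, 35, 466])
(array([ 9
[... 936 characters left out ...]
34., 398.]), [213, 372, 54, 37, 405])
blue
(array([232.5, 262.6]), [211, 251, 44, 24, 817])
yellow
(array([269.1, 177.2]), [263, 174, 14, 7, 79])
(array([388.1, 214.9]), [384, 204, 9, 23, 128])
(array([405.5, 217.2]), [399, 206, 11, 22, 129])
tray tl [ 0.4542 -0.1742  0.025 ]
tray tr [0.4738 0.1552 0.025 ]
tray br [0.6897 0.1421 0.025 ]
tray bl [ 0.6936 -0.1902  0.025 ]
oil (array([ 0.3986, -0.3362,  0.189 ]), np.float64(0.0006444087855514805))
noz tip (array([ 0.5823, -0.3491,  0.1203]), np.float64(0.0001034633891485696))
can cap [ 0.4985 -0.0284  0.045 ] can base [ 0.6429 -0.003   0.02  ]
tub [0.6618 0.0916 0.072 ] tin (array([ 0.6422, -0.1456,  0.1212]), np.float64(0.0002729380597676773))
```

View pics/wrist0.png

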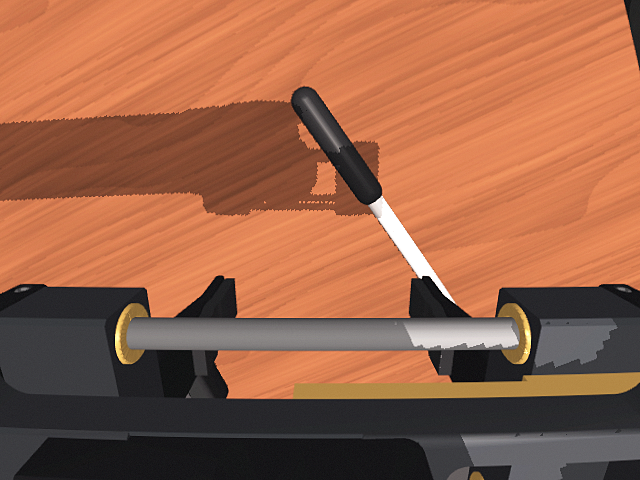

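{"op": "step_arm", "data": {
  "increments": [
    {"tx":-0.03,"ty":-0.02},
    {"tx":-0.06,"ty":-0.045},
    {"tx":-0.09,"ty":-0.065},
    {"tx":-0.125,"ty":-0.09},
    {"tx":-0.155,"ty":-0.11},
    {"tx":-0.19,"ty":-0.135},
    {"tx":-0.22,"ty":-0.16},
    {"tx":-0.25,"ty":-0.18}
  ]
}}

```text
invalid input at $.increments[0]: expected keys claw, tx, ty, tz, spin
```

{"op": "step_arm", "data": {
  "increments": [
    {"tx":-0.03,"ty":-0.02},
    {"tx":-0.06,"ty":-0.045},
    {"tx":-0.09,"ty":-0.065},
    {"tx":-0.125,"ty":-0.09},
    {"tx":-0.155,"ty":-0.11},
    {"tx":-0.19,"ty":-0.135},
    {"tx":-0.22,"ty":-0.16},
    {"tx":-0.25,"ty":-0.18}
  ]
}}

```text
invalid input at $.increments[0]: expected keys claw, tx, ty, tz, spin
```

{"op": "step_arm", "data": {
  "increments": [
    {"tx":-0.02,"ty":-0.01,"spin":-6},
    {"tx":-0.04,"ty":-0.02,"spin":-12},
    {"tx":-0.06,"ty":-0.03,"spin":-18},
    {"tx":-0.067,"ty":-0.039,"spin":-24},
    {"tx":-0.067,"ty":-0.039,"spin":-30},
    {"tx":-0.067,"ty":-0.039,"spin":-34.5},
    {"tx":-0.067,"ty":-0.039,"spin":-34.5}
  ]
}}

```text
invalid input at $.increments[0]: expected keys claw, tx, ty, tz, spin
```

Run:
```python
from h import *
p,Rm=tool();P=imaging.camera_params("wrist");im=imaging.get_image("wrist")
cv2.imwrite("pics/w1.png",im);import pickle;pickle.dump((p,Rm,P),open("w1.pkl","wb"))
s=get_state();print(p,Rm[:,0],s["time"],s["joint_positions"],s["qd"],s["ft_force"])
```

```text
[0.272  0.5902 0.4039] [-0.9082  0.4184 -0.0001] 0.2 [-1.1249  0.3215 -0.0701  1.4512  0.0226  1.3708 -0.0569] [-0.0006 -0.0018 -0.0004 -0.0036 -0.0027  0.0006 -0.0013] [-0.3076 -0.1859  0.3597]
```

View pics/w1.png

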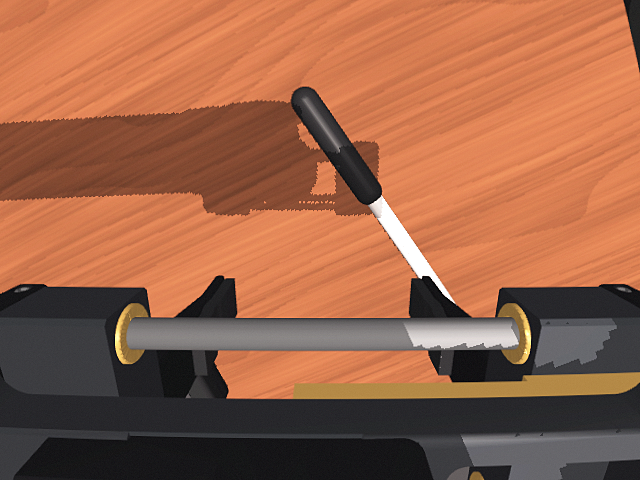

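The moves were refused because every row needs all five keys. The picture is unchanged from the start pose (4 viewed).

{"op": "step_arm", "data": {
  "increments": [
    {"claw":1,"tx":-0.03,"ty":-0.02,"tz":0,"spin":0},
    {"claw":1,"tx":-0.06,"ty":-0.045,"tz":0,"spin":0},
    {"claw":1,"tx":-0.09,"ty":-0.065,"tz":0,"spin":0},
    {"claw":1,"tx":-0.125,"ty":-0.09,"tz":0,"spin":0},
    {"claw":1,"tx":-0.155,"ty":-0.11,"tz":0,"spin":0},
    {"claw":1,"tx":-0.19,"ty":-0.135,"tz":0,"spin":0},
    {"claw":1,"tx":-0.22,"ty":-0.16,"tz":0,"spin":0},
    {"claw":1,"tx":-0.25,"ty":-0.18,"tz":0,"spin":0}
  ]
}}

```text
time: 0.87
position: [0.4245, 0.3194, 0.4048]
tool_rot: [0.675, 3.068, -0.001]
ft_force: [2.1, 0.7, 0.1]
grip_width: 0.999
```

{"op": "step_arm", "data": {
  "increments": [
    {"claw":1,"tx":-0.03,"ty":-0.02,"tz":0,"spin":0},
    {"claw":1,"tx":-0.06,"ty":-0.045,"tz":0,"spin":0},
    {"claw":1,"tx":-0.09,"ty":-0.065,"tz":0,"spin":0},
    {"claw":1,"tx":-0.125,"ty":-0.09,"tz":0,"spin":0},
    {"claw":1,"tx":-0.155,"ty":-0.11,"tz":0,"spin":0},
    {"claw":1,"tx":-0.19,"ty":-0.135,"tz":0,"spin":0},
    {"claw":1,"tx":-0.22,"ty":-0.16,"tz":0,"spin":0},
    {"claw":1,"tx":-0.25,"ty":-0.18,"tz":0,"spin":0}
  ]
}}

```text
time: 1.53
position: [0.5759, 0.0511, 0.4049]
tool_rot: [0.675, 3.068, -0.001]
ft_force: [0.7, -0.3, 0.4]
grip_width: 0.999
```

{"op": "step_arm", "data": {
  "increments": [
    {"claw":1,"tx":-0.02,"ty":-0.01,"tz":0,"spin":-6},
    {"claw":1,"tx":-0.04,"ty":-0.02,"tz":0,"spin":-12},
    {"claw":1,"tx":-0.06,"ty":-0.03,"tz":0,"spin":-18},
    {"claw":1,"tx":-0.067,"ty":-0.039,"tz":0,"spin":-24},
    {"claw":1,"tx":-0.067,"ty":-0.039,"tz":0,"spin":-30},
    {"claw":1,"tx":-0.067,"ty":-0.039,"tz":0,"spin":-34.5},
    {"claw":1,"tx":-0.067,"ty":-0.039,"tz":0,"spin":-34.5}
  ]
}}

```text
time: 2.12
position: [0.6201, -0.0097, 0.4044]
tool_rot: [0.269, -3.13, -0.0]
ft_force: [0.7, -0.5, 0.2]
grip_width: 1.0
```

Run:
```python
from h import *
p,Rm=tool();P=imaging.camera_params("wrist");im=imaging.get_image("wrist")
cv2.imwrite("pics/w2.png",im);import pickle;pickle.dump((p,Rm,P),open("w2.pkl","wb"))
s=get_state();print(p,Rm[:,0],s["time"],s["joint_positions"],s["qd"],s["ft_force"])
```

```text
[ 0.6201 -0.0097  0.4044] [-0.9853 -0.1707  0.0005] 2.1667 [-0.3223  0.2623  0.3576  1.544  -0.0932  1.3526  1.7836] [-0.0132 -0.0024  0.0031  0.0021  0.0001  0.0001 -0.0317] [ 0.3607  0.2525 -0.4173]
```

View pics/w2.png

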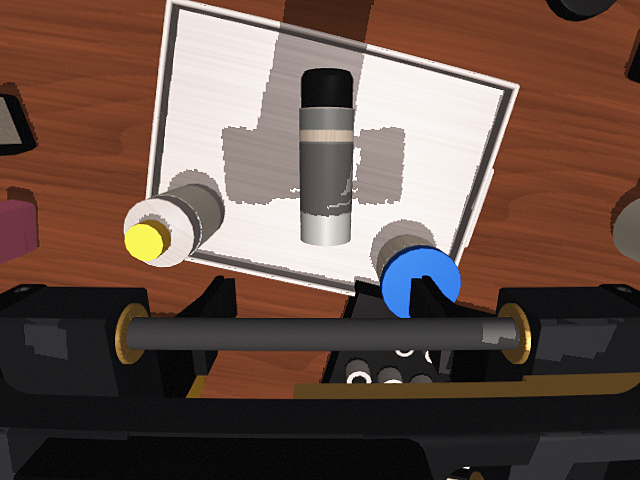

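Run:
```python
from h import *
import pickle
p,Rm,P=pickle.load(open("w2.pkl","rb"))
im=cv2.imread("pics/w2.png").astype(int);b,g,r=im[...,0],im[...,1],im[...,2]
gray=im.mean(2)
# can edges by gradient on rows
for v in(85,95,150,175,200):
    row=cv2.GaussianBlur(gray.astype(np.float32),(3,3),0)[v];d=np.gradient(row);
    l=285+np.abs(d[285:312]).argmax();rr=340+np.abs(d[340:366]).argmax();print(v,l,rr,onz(P,((l+rr)/2,v),.03))
col=gray[:,320:335].mean(1);d=np.gradient(col);print("cols",[ (i,round(d[i])) for i in range(50,260) if abs(d[i])>12])
print("base",onz(P,(326,244),.056),"cap",onz(P,(327,68.5),.0545), "metal/cap",onz(P,(327,107),.056))
C=[onz(P,uv,.025) for uv in((168,1),(518,87))];print("tray front rim corners",C)
print("back wall rim", [onz(P,uv,.025) for uv in((200,264),(350,295))], "left rim",onz(P,(150,180),.025))
y=(C[1]-C[0])[:2];print("len",np.linalg.norm(y))
ey=y/np.linalg.norm(y);ex=np.array([ey[1],-ey[0]]);print("yaw",np.arctan2(ex[1],ex[0]),"centre",(C[0]+C[1])[:2]/2+ex*.124)
print("tin",onz(P,(144,242),.124),"tub",onz(P,(421,284),.072))
```

```text
85 301 352 [ 0.4984 -0.0273  0.03  ]
95 301 352 [ 0.5071 -0.0258  0.03  ]
150 299 353 [ 0.5566 -0.0175  0.03  ]
175 299 352 [ 0.5803 -0.0138  0.03  ]
200 300 352 [ 0.6048 -0.009   0.03  ]
cols [(67, -66), (68, -87), (106, 79), (107, 64), (108, -20), (109, -13), (129, 30), (130, 24), (140, -12), (141, -36), (142, -23), (204, 16), (205, 26), (207, -20), (214, 18), (215, 57), (216, 49), (246, 12)]
base [ 0.6426 -0.0026  0.056 ] cap [ 0.4886 -0.0289  0.0545] metal/cap [ 0.5195 -0.0234  0.056 ]
tray front rim corners [array([ 0.4507, -0.1808,  0.025 ]), array([0.4663, 0.1528, 0.025 ])]
back wall rim [array([ 0.6973, -0.1306,  0.025 ]), array([0.7052, 0.0357, 0.025 ])] left rim [ 0.6156 -0.1882  0.025 ]
len 0.33397842686273244
yaw -0.046620053856045916 centre [ 0.5824 -0.0198]
tin [ 0.6449 -0.1454  0.124 ] tub [0.6616 0.0926 0.072 ]
```

{"op": "step_arm", "data": {
  "increments": [
    {"claw":1,"tx":0.03,"ty":0.001,"tz":0.01,"spin":0},
    {"claw":1,"tx":0.06,"ty":0.002,"tz":0.03,"spin":0},
    {"claw":1,"tx":0.09,"ty":0.003,"tz":0.05,"spin":0},
    {"claw":1,"tx":0.11,"ty":0.004,"tz":0.08,"spin":0},
    {"claw":1,"tx":0.114,"ty":0.004,"tz":0.11,"spin":0},
    {"claw":1,"tx":0.114,"ty":0.004,"tz":0.14,"spin":0},
    {"claw":1,"tx":0.114,"ty":0.004,"tz":0.16,"spin":0},
    {"claw":1,"tx":0.114,"ty":0.004,"tz":0.17,"spin":0}
  ],
  "force": 8
}}

```text
time: 2.83
position: [0.5055, -0.0243, 0.2321]
tool_rot: [0.264, -3.126, -0.0]
ft_force: [-0.2, -0.1, -0.9]
grip_width: 1.002
```

{"op": "step_arm", "data": {
  "increments": [
    {"claw":1,"tx":0,"ty":0,"tz":0.015,"spin":0},
    {"claw":1,"tx":0,"ty":0,"tz":0.03,"spin":0},
    {"claw":1,"tx":0,"ty":0,"tz":0.041,"spin":0},
    {"claw":1,"tx":0,"ty":0,"tz":0.041,"spin":0}
  ]
}}

```text
time: 3.17
position: [0.5063, -0.0244, 0.1921]
tool_rot: [0.266, -3.127, 0.0]
ft_force: [0.4, -0.7, -0.4]
grip_width: 0.999
```

{"op": "step_arm", "data": {
  "increments": [
    {"claw":0.6,"tx":0,"ty":0,"tz":0,"spin":0},
    {"claw":0.5,"tx":0,"ty":0,"tz":0,"spin":0},
    {"claw":0.45,"tx":0,"ty":0,"tz":0,"spin":0},
    {"claw":0.45,"tx":0,"ty":0,"tz":0,"spin":0},
    {"claw":0.45,"tx":0,"ty":0,"tz":0,"spin":0},
    {"claw":0.45,"tx":0,"ty":0,"tz":0,"spin":0}
  ]
}}

```text
time: 3.67
position: [0.5072, -0.0247, 0.1942]
tool_rot: [-0.267, 3.129, 0.0]
ft_force: [-0.1, 0.3, -0.1]
grip_width: 0.635
```

{"op": "step_arm", "data": {
  "increments": [
    {"claw":0.4,"tx":0,"ty":0,"tz":0,"spin":0},
    {"claw":0.4,"tx":0,"ty":0,"tz":0,"spin":0},
    {"claw":0.4,"tx":0,"ty":0,"tz":0,"spin":0},
    {"claw":0.4,"tx":0,"ty":0,"tz":0,"spin":0}
  ]
}}

```text
time: 4.0
position: [0.5071, -0.0248, 0.194]
tool_rot: [-0.267, 3.13, 0.0]
ft_force: [-0.4, 0.3, 2.8]
grip_width: 0.562
```

Gripped on the cap (0.562 × 87 mm = 49 mm). Next I tilt it up about its base edge.

{"op": "step_arm", "data": {
  "increments": [
    {"claw":0.4,"tx":-0.005,"ty":0,"tz":-0.018,"spin":0},
    {"claw":0.4,"tx":-0.0115,"ty":0,"tz":-0.036,"spin":0},
    {"claw":0.4,"tx":-0.021,"ty":0,"tz":-0.053,"spin":0},
    {"claw":0.4,"tx":-0.032,"ty":0,"tz":-0.069,"spin":0},
    {"claw":0.4,"tx":-0.045,"ty":0,"tz":-0.083,"spin":0},
    {"claw":0.4,"tx":-0.06,"ty":0,"tz":-0.095,"spin":0},
    {"claw":0.4,"tx":-0.06,"ty":0,"tz":-0.095,"spin":0}
  ]
}}

```text
time: 4.58
position: [0.5688, -0.0137, 0.2911]
tool_rot: [-0.269, 3.124, -0.0]
ft_force: [1.0, 0.1, -1.7]
grip_width: 0.558
```

Run:
```python
from h import *
im=imaging.get_image("side");cv2.imwrite("pics/s1.png",cv2.resize(im[140:340,180:440],None,fx=2.5,fy=2.5))
```

```text
(no output)
```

View pics/s1.png

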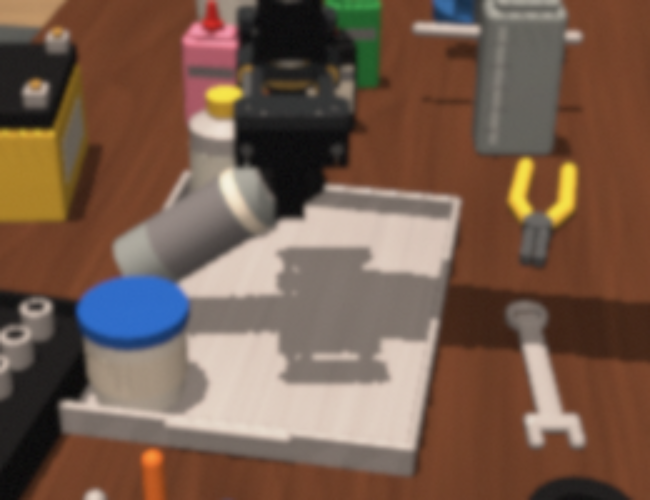

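The side view shows the can tilted about 40°, cap in the fingers and base end at crop (130,250). I'll check whether the base edge is still on the floor.

Run:
```python
from h import *
P=imaging.camera_params("side");p,Rm=tool()
ax=-Rm[:,0]; G=p-np.array([0,0,.1635]);up=np.array([0,0,1.])
for th in(15,25,35,45,55):
    a=np.radians(th);dn=np.cos(a)*ax-np.sin(a)*up   # cap->base
    B=G+.14*dn; low=B-.026*(np.cos(a)*up+np.sin(a)*ax); top=2*B-low
    print(th,"low z",low[2],((proj(P,[low,top,B])-[180,140])*2.5).round(0).tolist())
```

```text
15 low z 0.06474308064980898 [[121.0, 251.0], [97.0, 192.0], [109.0, 222.0]]
25 low z 0.04333748257816287 [[140.0, 274.0], [105.0, 221.0], [123.0, 248.0]]
35 low z 0.02443896841734793 [[163.0, 295.0], [119.0, 248.0], [141.0, 272.0]]
45 low z 0.008621759957030923 [[189.0, 311.0], [138.0, 272.0], [163.0, 292.0]]
55 low z -0.003633544927615138 [[217.0, 324.0], [160.0, 293.0], [189.0, 308.0]]
```

The can is held by pad friction at about 32° with the base off the floor. I'll raise it so it can hang clear, then ease the grip so it swings down.

{"op": "step_arm", "data": {
  "increments": [
    {"claw":0.4,"tx":0,"ty":0,"tz":-0.012,"spin":0},
    {"claw":0.4,"tx":0,"ty":0,"tz":-0.022,"spin":0},
    {"claw":0.4,"tx":0,"ty":0,"tz":-0.022,"spin":0}
  ],
  "force": 6
}}

```text
time: 4.88
position: [0.566, -0.015, 0.3125]
tool_rot: [-0.266, 3.128, 0.0]
ft_force: [0.8, 0.0, -1.1]
grip_width: 0.562
```

{"op": "step_arm", "data": {
  "increments": [
    {"claw":0.4,"tx":0,"ty":0,"tz":0,"spin":0},
    {"claw":0.4,"tx":0,"ty":0,"tz":0,"spin":0},
    {"claw":0.4,"tx":0,"ty":0,"tz":0,"spin":0},
    {"claw":0.4,"tx":0,"ty":0,"tz":0,"spin":0},
    {"claw":0.4,"tx":0,"ty":0,"tz":0,"spin":0},
    {"claw":0.4,"tx":0,"ty":0,"tz":0,"spin":0}
  ],
  "force": 4
}}

```text
time: 5.38
position: [0.5661, -0.0145, 0.3107]
tool_rot: [0.267, -3.13, -0.0]
ft_force: [0.0, 0.7, -1.9]
grip_width: 0.551
```

```bash
cat > ang.py <<'E'
from h import *
import sys
# angle of can axis in side image: bright metal band+grey body right of tub; predict pixel axis for angles
P=imaging.camera_params("side");p,Rm=tool();im=imaging.get_image("side");cv2.imwrite(sys.argv[1],im)
ax=-Rm[:,0];G=p-np.array([0,0,.1635]);up=np.array([0,0,1.])
ref=cv2.imread("pics/side0.png").astype(int);d=np.abs(im.astype(int)-ref).max(2)
best=[]
for th in range(0,111,5):
    a=np.radians(th);dn=np.cos(a)*ax-np.sin(a)*up;n=np.cos(a)*up+np.sin(a)*ax
    pts=proj(P,[G+s*dn for s in np.linspace(.03,.135,30)]).round().astype(int)
    h=cv2.cvtColor(im,cv2.COLOR_BGR2HSV)[pts[:,1],pts[:,0]]
    print(th,"V",h[::4,2].tolist(),"S",h[::4,1].tolist(),pts[-1].tolist())
E
python3 ang.py pics/s2.png
```

```text
0 V [28, 79, 126, 119, 115, 116, 111, 110] S [27, 39, 36, 69, 160, 160, 163, 160] [222, 201]
5 V [20, 93, 154, 135, 116, 116, 118, 111] S [26, 38, 43, 51, 160, 160, 162, 159] [223, 207]
10 V [18, 117, 159, 137, 115, 119, 116, 112] S [43, 41, 45, 52, 160, 161, 158, 162] [224, 212]
15 V [17, 101, 162, 142, 160, 113, 118, 120] S [15, 45, 46, 45, 69, 160, 162, 162] [226, 218]
20 V [20, 122, 159, 150, 157, 117, 116, 118] S [51, 42, 45, 44, 39, 159, 163, 160] [228, 223]
25 V [19, 105, 160, 154, 106, 185, 116, 116] S [40, 39, 45, 45, 36, 40, 160, 160] [231, 228]
30 V [18, 109, 160, 158, 194, 88, 179, 117] S [28, 37, 45, 45, 39, 35, 41, 163] [235, 233]
35 V [19, 118, 161, 160, 145, 217, 111, 128] S [13, 35, 44, 45, 39, 38, 37, 36] [238, 238]
40 V [19, 105, 157, 160, 119, 221, 221, 187] S [13, 29, 44, 45, 36, 37, 36, 37] [243, 242]
45 V [22, 93, 137, 160, 123, 220, 223, 224] S [35, 22, 47, 46, 37, 37, 34, 35] [247, 246]
50 V [25, 95, 121, 156, 124, 222, 222, 222] S [31, 19, 53, 44, 37, 36, 34, 34] [252, 249]
55 V [47, 97, 139, 121, 138, 221, 220, 220] S [38, 18, 57, 36, 35, 37, 37, 36] [257, 
[... 271 characters left out ...]
75 V [24, 103, 155, 84, 83, 77, 94, 215] S [11, 25, 53, 27, 31, 30, 35, 37] [280, 260]
80 V [15, 109, 127, 85, 83, 84, 80, 85] S [34, 28, 44, 27, 28, 30, 29, 21] [286, 261]
85 V [16, 119, 105, 85, 86, 84, 84, 96] S [16, 39, 36, 30, 30, 27, 27, 24] [292, 262]
90 V [17, 157, 86, 83, 84, 86, 86, 100] S [15, 55, 30, 22, 30, 27, 30, 20] [298, 262]
95 V [17, 150, 81, 79, 79, 81, 81, 93] S [15, 56, 28, 29, 26, 28, 28, 16] [304, 262]
100 V [18, 136, 81, 84, 89, 93, 102, 109] S [0, 54, 31, 30, 32, 33, 35, 30] [310, 261]
105 V [31, 118, 211, 219, 131, 127, 129, 130] S [25, 41, 39, 36, 37, 36, 36, 35] [316, 260]
110 V [78, 119, 220, 219, 152, 128, 128, 127] S [39, 36, 36, 35, 37, 36, 36, 36] [322, 258]
```

The can now hangs vertical (grey body spans about 77–103°, centre 90°), a few mm above the floor. I'll carry it back about 55 mm and lower it gently.

{"op": "step_arm", "data": {
  "increments": [
    {"claw":0.4,"tx":0,"ty":0,"tz":-0.005,"spin":0},
    {"claw":0.4,"tx":-0.006,"ty":0,"tz":-0.01,"spin":0},
    {"claw":0.4,"tx":-0.016,"ty":0,"tz":-0.01,"spin":0},
    {"claw":0.4,"tx":-0.028,"ty":0,"tz":-0.01,"spin":0},
    {"claw":0.4,"tx":-0.04,"ty":0,"tz":-0.01,"spin":0},
    {"claw":0.4,"tx":-0.05,"ty":0,"tz":-0.01,"spin":0},
    {"claw":0.4,"tx":-0.055,"ty":0,"tz":-0.01,"spin":0},
    {"claw":0.4,"tx":-0.055,"ty":0,"tz":-0.008,"spin":0}
  ],
  "force": 7
}}

```text
time: 6.1
position: [0.6219, -0.0046, 0.3189]
tool_rot: [-0.268, 3.129, -0.0]
ft_force: [-0.2, -0.1, -1.7]
grip_width: 0.55
```

{"op": "step_arm", "data": {
  "increments": [
    {"claw":0.4,"tx":0,"ty":0,"tz":0.002,"spin":0},
    {"claw":0.4,"tx":0,"ty":0,"tz":0.004,"spin":0},
    {"claw":0.4,"tx":0,"ty":0,"tz":0.006,"spin":0},
    {"claw":0.4,"tx":0,"ty":0,"tz":0.008,"spin":0},
    {"claw":0.4,"tx":0,"ty":0,"tz":0.009,"spin":0},
    {"claw":0.4,"tx":0,"ty":0,"tz":0.009,"spin":0}
  ],
  "force": 4
}}

```text
time: 6.6
position: [0.6207, -0.0053, 0.3111]
tool_rot: [-0.267, 3.127, 0.0]
ft_force: [-0.6, -0.7, 3.4]
grip_width: 0.554
```

```bash
python3 ang.py pics/s3.png | sed -n '14,22p'
python3 - <<'E'
import cv2;im=cv2.imread("pics/s3.png");cv2.imwrite("pics/s3c.png",cv2.resize(im[140:340,180:440],None,fx=2.5,fy=2.5))
E
```

```text
65 V [53, 100, 155, 75, 221, 223, 196, 203] S [34, 20, 56, 31, 36, 34, 23, 192] [239, 257]
70 V [28, 101, 159, 76, 134, 227, 198, 202] S [27, 23, 55, 27, 36, 33, 24, 192] [245, 259]
75 V [16, 109, 140, 81, 74, 144, 218, 203] S [32, 26, 51, 31, 28, 37, 34, 193] [251, 261]
80 V [16, 123, 124, 85, 81, 76, 76, 192] S [32, 37, 43, 27, 25, 27, 30, 33] [257, 262]
85 V [17, 162, 99, 86, 85, 84, 81, 88] S [0, 54, 33, 30, 27, 27, 28, 20] [263, 262]
90 V [16, 166, 88, 87, 88, 86, 85, 100] S [32, 57, 29, 26, 26, 24, 27, 23] [269, 262]
95 V [19, 158, 84, 85, 85, 87, 86, 101] S [27, 55, 27, 30, 27, 26, 27, 18] [275, 262]
100 V [22, 138, 79, 79, 81, 80, 88, 96] S [35, 52, 26, 26, 28, 29, 23, 24] [281, 261]
105 V [40, 104, 90, 83, 94, 95, 119, 121] S [38, 39, 37, 31, 35, 32, 34, 36] [287, 260]
```

View pics/s3c.png

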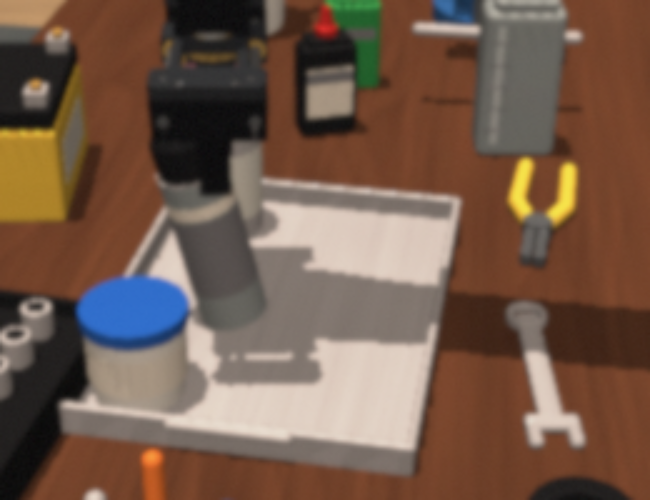

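The can stands in line with the predicted vertical (edges 79°/102°) and presses on the floor with about 5 N. I'll release it and rise.

{"op": "step_arm", "data": {
  "increments": [
    {"claw":0.57,"tx":0,"ty":0,"tz":0,"spin":0},
    {"claw":0.6,"tx":0,"ty":0,"tz":0,"spin":0},
    {"claw":0.65,"tx":0,"ty":0,"tz":0,"spin":0},
    {"claw":0.75,"tx":0,"ty":0,"tz":0,"spin":0},
    {"claw":0.85,"tx":0,"ty":0,"tz":0,"spin":0},
    {"claw":0.85,"tx":0,"ty":0,"tz":0,"spin":0}
  ],
  "force": 4
}}

```text
time: 7.15
position: [0.6202, -0.0052, 0.3094]
tool_rot: [0.267, -3.13, -0.0]
ft_force: [0.6, 0.3, -0.3]
grip_width: 0.791
```

{"op": "step_arm", "data": {
  "increments": [
    {"claw":0.9,"tx":0,"ty":0,"tz":-0.015,"spin":0},
    {"claw":0.95,"tx":0,"ty":0,"tz":-0.035,"spin":0},
    {"claw":1,"tx":0,"ty":0,"tz":-0.06,"spin":0},
    {"claw":1,"tx":0,"ty":0,"tz":-0.09,"spin":0},
    {"claw":1,"tx":0,"ty":0,"tz":-0.12,"spin":0},
    {"claw":1,"tx":0,"ty":0,"tz":-0.12,"spin":0}
  ]
}}

```text
time: 7.65
position: [0.6215, -0.0057, 0.4368]
tool_rot: [-0.266, 3.119, -0.0]
ft_force: [0.6, 0.1, 1.1]
grip_width: 0.998
```

Run:
```python
from h import *
import pickle
p,Rm=tool();P=imaging.camera_params("wrist");im=imaging.get_image("wrist");cv2.imwrite("pics/w3.png",im)
pickle.dump((p,Rm,P),open("w3.pkl","wb"))
# expected nearest cap-top and oil bottle in wrist
print(p,Rm[:,0],"can cap top at",proj(P,[.6207,-.0053,.164]), "oil cap",proj(P,[.3986,-.3362,.19]),"noz",proj(P,[.582,-.349,.12]))
b,g,r=[im[...,i].astype(int) for i in range(3)]
print([x for x in blobs((r>130)&(g<70)&(b<70),40)])
s=cv2.cvtColor(imaging.get_image("side"),cv2.COLOR_BGR2GRAY);Ps=imaging.camera_params("side")
print(proj(Ps,[[.6207,-.0053,.164],[.6207,-.0053,.004]]))
cv2.imwrite("pics/s4.png",np.vstack([cv2.resize(imaging.get_image("side")[120:320,180:440],(640,492))[:300],im[:300]]))
```

```text
[ 0.6215 -0.0057  0.4368] [-0.9855 -0.1694 -0.0108] can cap top at [[323.8511 238.4773]] oil cap [[-158.7417 -190.4293]] noz [[-73.9234 112.6084]]
[]
[[266.2523 191.8838]
 [269.197  266.0381]]
```

View pics/s4.png

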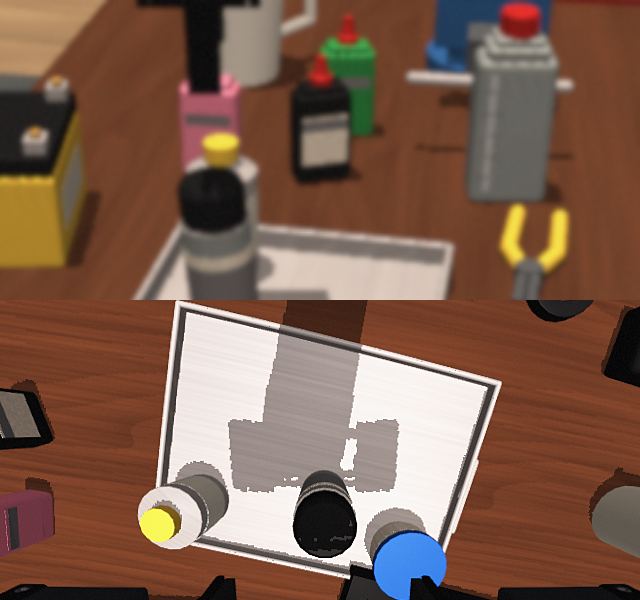

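The can stands upright at about (0.62, −0.005). It is at wrist crop (325,515), clear of the tub and tin. Next I hover over the oil bottle.

{"op": "step_arm", "data": {
  "increments": [
    {"claw":1,"tx":0.015,"ty":-0.025,"tz":-0.01,"spin":0},
    {"claw":1,"tx":0.035,"ty":-0.05,"tz":-0.02,"spin":0},
    {"claw":1,"tx":0.055,"ty":-0.075,"tz":-0.025,"spin":0},
    {"claw":1,"tx":0.075,"ty":-0.1,"tz":-0.025,"spin":0},
    {"claw":1,"tx":0.095,"ty":-0.125,"tz":-0.025,"spin":0},
    {"claw":1,"tx":0.115,"ty":-0.15,"tz":-0.025,"spin":0},
    {"claw":1,"tx":0.135,"ty":-0.175,"tz":-0.025,"spin":0},
    {"claw":1,"tx":0.155,"ty":-0.2,"tz":-0.025,"spin":0}
  ]
}}

```text
time: 8.47
position: [0.5002, -0.2296, 0.453]
tool_rot: [0.267, -3.128, -0.002]
ft_force: [0.7, -0.4, 0.4]
grip_width: 0.998
```

{"op": "step_arm", "data": {
  "increments": [
    {"claw":1,"tx":0.02,"ty":-0.025,"tz":0,"spin":0},
    {"claw":1,"tx":0.04,"ty":-0.05,"tz":0,"spin":0},
    {"claw":1,"tx":0.06,"ty":-0.075,"tz":0,"spin":0},
    {"claw":1,"tx":0.069,"ty":-0.09,"tz":0,"spin":0},
    {"claw":1,"tx":0.069,"ty":-0.09,"tz":0,"spin":0},
    {"claw":1,"tx":0.069,"ty":-0.09,"tz":0,"spin":0}
  ]
}}

```text
time: 8.97
position: [0.448, -0.3296, 0.4533]
tool_rot: [0.263, -3.129, -0.002]
ft_force: [0.5, 0.2, -0.4]
grip_width: 1.0
```

Run:
```python
from h import *
import pickle
p,Rm=tool();P=imaging.camera_params("wrist");im=imaging.get_image("wrist");cv2.imwrite("pics/w4.png",im)
pickle.dump((p,Rm,P),open("w4.pkl","wb"));print(p,Rm[:,0],get_state()["joint_positions"],proj(P,[.3986,-.3362,.19]))
b,g,r=[im[...,i].astype(int) for i in range(3)]
for c,st in blobs((r>130)&(g<70)&(b<70),40): print(c,st,onz(P,c,.19))
hsv=cv2.cvtColor(im,cv2.COLOR_BGR2HSV);m=((hsv[...,1]<60)&(hsv[...,2]>60)).astype(np.uint8);m[275:]=0
for c,st in blobs(m,400): print(c,st)
```

```text
[ 0.448  -0.3296  0.4533] [-0.986  -0.1669  0.0018] [ 0.0213  0.1051  0.6124  1.6326 -0.0614  1.4256  2.3814] [[324.7933 177.5399]]
[324.5 176. ] [297, 150, 55, 52, 1932] [ 0.3976 -0.3366  0.19  ]
[172.  311.4] [164, 307, 18, 11, 108] [ 0.5174 -0.434   0.19  ]
[282.1 355.7] [276, 350, 16, 12, 83] [ 0.5415 -0.3458  0.19  ]
[  8.4 148.8] [0, 64, 23, 164, 2538]
[212.9 165.7] [160, 80, 82, 174, 3700]
[323.5 164.2] [295, 123, 59, 95, 2991]
[126.7 157.9] [98, 127, 60, 63, 3211]
[481.4 171.6] [455, 156, 57, 32, 965]
[592.1 195.4] [549, 181, 91, 26, 1355]
[508.1 255.7] [421, 220, 219, 55, 6926]
```

View pics/w4.png

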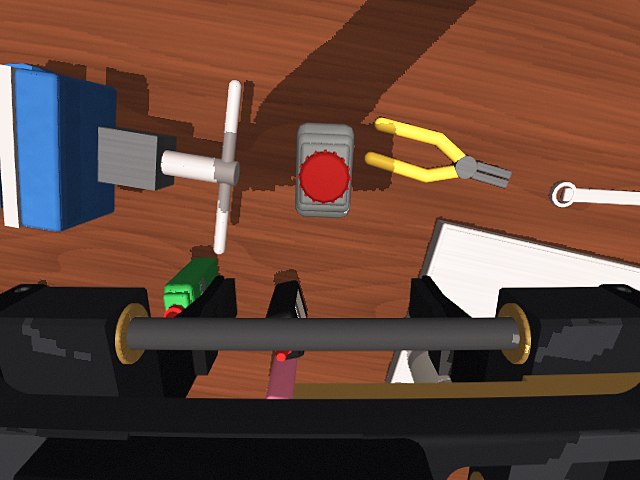

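The oil bottle's red cap is at (324,176), with its outline square to the tool. The vise's handle bar lies at about (228,165), pliers to the right, and the black nozzle bottle at (285,320). I'll check the bar's height for clearance.

Run:
```python
from h import *
import pickle
p,Rm,P=pickle.load(open("w4.pkl","rb"));S=imaging.camera_params("scene");D=imaging.camera_params("side")
print("bar near",tri([ray(P,(235,82)),ray(S,(212,137)),ray(D,(412,154))]))
print("bar far",tri([ray(P,(219,250)),ray(S,(179,179)),ray(D,(346,152))]))
im=cv2.imread("pics/w4.png");g=cv2.cvtColor(im,cv2.COLOR_BGR2GRAY).astype(np.float32)
h=cv2.cvtColor(im,cv2.COLOR_BGR2HSV)[...,1].astype(int)
for v in(145,160,175,190,200):
    q=[u for u in range(285,365) if h[v,u]<70 or (im[v,u,2]>120 and im[v,u,1]<60)];print(v,min(q),max(q),onz(P,((min(q)+max(q))/2,v),.148))
print(onz(P,(324,123),.148),onz(P,(324,217),.148))
print("noz foot-tip ray z.13",onz(P,(282,356),.13))
```

```text
bar near (array([ 0.3373, -0.4292,  0.0794]), np.float64(0.004351425898580287))
bar far (array([ 0.5001, -0.4266,  0.082 ]), np.float64(0.003217487306708958))
145 297 353 [ 0.3782 -0.3392  0.148 ]
160 296 352 [ 0.3896 -0.338   0.148 ]
175 296 351 [ 0.4012 -0.3364  0.148 ]
190 296 350 [ 0.413  -0.3348  0.148 ]
200 296 349 [ 0.4211 -0.3338  0.148 ]
[ 0.3622 -0.3427  0.148 ] [ 0.4348 -0.3303  0.148 ]
noz foot-tip ray z.13 [ 0.5835 -0.3467  0.13  ]
```

{"op": "step_arm", "data": {
  "increments": [
    {"claw":1,"tx":0.02,"ty":0.001,"tz":0,"spin":1},
    {"claw":1,"tx":0.04,"ty":0.0015,"tz":0.005,"spin":1},
    {"claw":1,"tx":0.0505,"ty":0.0015,"tz":0.025,"spin":1},
    {"claw":1,"tx":0.0505,"ty":0.0015,"tz":0.055,"spin":1},
    {"claw":1,"tx":0.0505,"ty":0.0015,"tz":0.085,"spin":1},
    {"claw":1,"tx":0.0505,"ty":0.0015,"tz":0.115,"spin":1},
    {"claw":1,"tx":0.0505,"ty":0.0015,"tz":0.135,"spin":1},
    {"claw":1,"tx":0.0505,"ty":0.0015,"tz":0.146,"spin":1}
  ],
  "force": 15
}}

```text
time: 9.68
position: [0.399, -0.3334, 0.3053]
tool_rot: [0.245, -3.128, -0.006]
ft_force: [-0.0, 0.5, -0.5]
grip_width: 0.997
```

{"op": "step_arm", "data": {
  "increments": [
    {"claw":0.8,"tx":0,"ty":0,"tz":0,"spin":0},
    {"claw":0.6,"tx":0,"ty":0,"tz":0,"spin":0},
    {"claw":0.4,"tx":0,"ty":0,"tz":0,"spin":0},
    {"claw":0.4,"tx":0,"ty":0,"tz":0,"spin":0},
    {"claw":0.4,"tx":0,"ty":0,"tz":0,"spin":0},
    {"claw":0.4,"tx":0,"ty":0,"tz":0,"spin":0},
    {"claw":0.4,"tx":0,"ty":0,"tz":0,"spin":0},
    {"claw":0.4,"tx":0,"ty":0,"tz":0,"spin":0}
  ]
}}

```text
time: 10.35
position: [0.3989, -0.3363, 0.3093]
tool_rot: [-0.24, 3.131, -0.001]
ft_force: [0.5, -0.5, 1.4]
grip_width: 0.53
```

{"op": "step_arm", "data": {
  "increments": [
    {"claw":0.4,"tx":0,"ty":0,"tz":0,"spin":0},
    {"claw":0.4,"tx":0,"ty":0,"tz":0,"spin":0},
    {"claw":0.4,"tx":0,"ty":0,"tz":0,"spin":0}
  ]
}}

```text
time: 10.6
position: [0.3989, -0.3363, 0.3092]
tool_rot: [-0.24, 3.132, -0.001]
ft_force: [0.3, -0.8, 4.0]
grip_width: 0.53
```

Gripped at 46 mm. I lift and carry it upright to the front right of the tray.

{"op": "step_arm", "data": {
  "increments": [
    {"claw":0.4,"tx":0,"ty":0,"tz":-0.005,"spin":0},
    {"claw":0.4,"tx":0,"ty":0,"tz":-0.018,"spin":0},
    {"claw":0.4,"tx":0,"ty":0,"tz":-0.035,"spin":0},
    {"claw":0.4,"tx":0,"ty":0,"tz":-0.052,"spin":0},
    {"claw":0.4,"tx":0,"ty":0,"tz":-0.065,"spin":0},
    {"claw":0.4,"tx":0,"ty":0,"tz":-0.07,"spin":0},
    {"claw":0.4,"tx":0,"ty":0,"tz":-0.07,"spin":0}
  ]
}}

```text
time: 11.18
position: [0.3987, -0.3361, 0.3791]
tool_rot: [-0.24, 3.132, -0.0]
ft_force: [0.2, -0.6, -4.3]
grip_width: 0.532
```

{"op": "step_arm", "data": {
  "increments": [
    {"claw":0.4,"tx":-0.0035,"ty":0.007,"tz":0,"spin":0},
    {"claw":0.4,"tx":-0.0105,"ty":0.0216,"tz":0,"spin":0},
    {"claw":0.4,"tx":-0.021,"ty":0.0433,"tz":0,"spin":0},
    {"claw":0.4,"tx":-0.033,"ty":0.0685,"tz":0,"spin":0},
    {"claw":0.4,"tx":-0.0454,"ty":0.0937,"tz":0,"spin":0},
    {"claw":0.4,"tx":-0.0576,"ty":0.119,"tz":0,"spin":0},
    {"claw":0.4,"tx":-0.0698,"ty":0.1442,"tz":0,"spin":0},
    {"claw":0.4,"tx":-0.082,"ty":0.1695,"tz":0,"spin":0}
  ]
}}

```text
time: 11.85
position: [0.4536, -0.1539, 0.3771]
tool_rot: [0.24, -3.13, -0.002]
ft_force: [-0.0, -0.0, -4.7]
grip_width: 0.525
```

{"op": "step_arm", "data": {
  "increments": [
    {"claw":0.4,"tx":-0.0122,"ty":0.0252,"tz":0,"spin":0},
    {"claw":0.4,"tx":-0.0244,"ty":0.0505,"tz":0,"spin":0},
    {"claw":0.4,"tx":-0.0367,"ty":0.0757,"tz":0,"spin":0},
    {"claw":0.4,"tx":-0.0489,"ty":0.101,"tz":0,"spin":0},
    {"claw":0.4,"tx":-0.0611,"ty":0.1262,"tz":0,"spin":0},
    {"claw":0.4,"tx":-0.0733,"ty":0.1514,"tz":0,"spin":0},
    {"claw":0.4,"tx":-0.0855,"ty":0.1767,"tz":0,"spin":0},
    {"claw":0.4,"tx":-0.096,"ty":0.1983,"tz":0,"spin":0}
  ]
}}

```text
time: 12.52
position: [0.5181, 0.0574, 0.3769]
tool_rot: [0.242, -3.129, -0.001]
ft_force: [-0.1, -0.3, -4.0]
grip_width: 0.529
```

{"op": "step_arm", "data": {
  "increments": [
    {"claw":0.4,"tx":-0.007,"ty":0.0144,"tz":0,"spin":2},
    {"claw":0.4,"tx":-0.0113,"ty":0.0234,"tz":0,"spin":5},
    {"claw":0.4,"tx":-0.014,"ty":0.0288,"tz":0,"spin":8},
    {"claw":0.4,"tx":-0.014,"ty":0.0288,"tz":0,"spin":11},
    {"claw":0.4,"tx":-0.014,"ty":0.0288,"tz":0,"spin":11},
    {"claw":0.4,"tx":-0.014,"ty":0.0288,"tz":0,"spin":11}
  ]
}}

```text
time: 13.02
position: [0.5275, 0.0855, 0.3772]
tool_rot: [-0.058, -3.138, 0.001]
ft_force: [0.9, -0.6, -4.4]
grip_width: 0.529
```

Run:
```python
from h import *
p,Rm=tool();print(p,Rm[:,0])
for n in("scene","side"):
    P=imaging.camera_params(n);im=imaging.get_image(n);cv2.imwrite(f"pics/{n}5.png",im)
    b,g,r=[im[...,i].astype(int) for i in range(3)]
    # floor corners of where the bottle will be: predicted bottom centre px
    print(n,[ (x[0],x[1][4]) for x in blobs((r>120)&(g<60)&(b<60))],proj(P,[p[0],p[1],p[2]-.1635-.145]),proj(P,[p[0],p[1],p[2]-.1635+.04]))
```

```text
[0.5275 0.0855 0.3772] [-0.9993  0.0372  0.0027]
scene [(array([142. ,   1.9]), 63), (array([176.9,  11.8]), 231), (array([17.6, 23.3]), 89), (array([23.5, 71.6]), 122), (array([ 30.7, 116.2]), 188), (array([143.5, 186.8]), 86), (array([404.3, 193.4]), 64), (array([186.7, 206.3]), 126), (array([401.7, 204.2]), 115), (array([161.4, 245.9]), 82), (array([534. , 276.3]), 27)] [[394.6946 258.8761]] [[403.9971 195.6738]]
side [(array([517.6,  75.6]), 268), (array([264.4, 147.2]), 42)] [[311.5722 269.0447]] [[312.9555 168.9031]]
```

{"op": "step_arm", "data": {
  "increments": [
    {"claw":0.4,"tx":0,"ty":0,"tz":0.008,"spin":0},
    {"claw":0.4,"tx":0,"ty":0,"tz":0.022,"spin":0},
    {"claw":0.4,"tx":0,"ty":0,"tz":0.037,"spin":0},
    {"claw":0.4,"tx":0,"ty":0,"tz":0.049,"spin":0},
    {"claw":0.4,"tx":0,"ty":0,"tz":0.056,"spin":0},
    {"claw":0.4,"tx":0,"ty":0,"tz":0.059,"spin":0},
    {"claw":0.4,"tx":0,"ty":0,"tz":0.061,"spin":0},
    {"claw":0.4,"tx":0,"ty":0,"tz":0.061,"spin":0}
  ]
}}

```text
time: 13.78
position: [0.5282, 0.0851, 0.3178]
tool_rot: [0.061, 3.141, 0.0]
ft_force: [0.8, -0.2, -4.2]
grip_width: 0.528
```

{"op": "step_arm", "data": {
  "increments": [
    {"claw":0.4,"tx":0,"ty":0,"tz":0.001,"spin":0},
    {"claw":0.4,"tx":0,"ty":0,"tz":0.002,"spin":0},
    {"claw":0.4,"tx":0,"ty":0,"tz":0.003,"spin":0},
    {"claw":0.4,"tx":0,"ty":0,"tz":0.0035,"spin":0},
    {"claw":0.4,"tx":0,"ty":0,"tz":0.0035,"spin":0}
  ]
}}

```text
time: 14.2
position: [0.5281, 0.0852, 0.3144]
tool_rot: [0.061, 3.141, 0.0]
ft_force: [-0.2, 0.3, -4.2]
grip_width: 0.531
```

{"op": "step_arm", "data": {
  "increments": [
    {"claw":0.4,"tx":0,"ty":0,"tz":0.0007,"spin":0},
    {"claw":0.4,"tx":0,"ty":0,"tz":0.0015,"spin":0},
    {"claw":0.4,"tx":0,"ty":0,"tz":0.002,"spin":0},
    {"claw":0.4,"tx":0,"ty":0,"tz":0.002,"spin":0}
  ]
}}

```text
time: 14.53
position: [0.5283, 0.0851, 0.3133]
tool_rot: [0.062, 3.14, 0.001]
ft_force: [-1.5, -0.4, 3.1]
grip_width: 0.526
```

Contact with the floor felt (the load went from −4.2 to +3.1 N). I release, rise, and go to the nozzle bottle.

{"op": "step_arm", "data": {
  "increments": [
    {"claw":0.55,"tx":0,"ty":0,"tz":0,"spin":0},
    {"claw":0.6,"tx":0,"ty":0,"tz":0,"spin":0},
    {"claw":0.7,"tx":0,"ty":0,"tz":0,"spin":0},
    {"claw":0.85,"tx":0,"ty":0,"tz":0,"spin":0},
    {"claw":0.85,"tx":0,"ty":0,"tz":0,"spin":0},
    {"claw":0.85,"tx":0,"ty":0,"tz":0,"spin":0}
  ]
}}

```text
time: 15.03
position: [0.5281, 0.0852, 0.3122]
tool_rot: [0.061, 3.141, 0.0]
ft_force: [-0.9, 1.0, 0.0]
grip_width: 0.803
```

{"op": "step_arm", "data": {
  "increments": [
    {"claw":0.85,"tx":0,"ty":0,"tz":-0.01,"spin":0},
    {"claw":0.85,"tx":0,"ty":0,"tz":-0.03,"spin":0},
    {"claw":0.85,"tx":0,"ty":0,"tz":-0.06,"spin":0},
    {"claw":0.85,"tx":0,"ty":0,"tz":-0.09,"spin":0},
    {"claw":0.85,"tx":0,"ty":0,"tz":-0.115,"spin":0},
    {"claw":0.85,"tx":0,"ty":0,"tz":-0.12,"spin":0}
  ]
}}

```text
time: 15.53
position: [0.529, 0.0851, 0.4382]
tool_rot: [0.061, 3.133, 0.004]
ft_force: [0.4, -0.5, 0.0]
grip_width: 0.853
```

{"op": "step_arm", "data": {
  "increments": [
    {"claw":0.85,"tx":-0.005,"ty":-0.018,"tz":0,"spin":0},
    {"claw":0.85,"tx":-0.014,"ty":-0.045,"tz":0,"spin":0},
    {"claw":0.85,"tx":-0.023,"ty":-0.077,"tz":0,"spin":0},
    {"claw":0.85,"tx":-0.032,"ty":-0.108,"tz":0,"spin":0},
    {"claw":0.85,"tx":-0.041,"ty":-0.139,"tz":0,"spin":0},
    {"claw":0.85,"tx":-0.05,"ty":-0.17,"tz":0,"spin":0},
    {"claw":0.85,"tx":-0.059,"ty":-0.2,"tz":0,"spin":0},
    {"claw":0.85,"tx":-0.068,"ty":-0.23,"tz":0,"spin":0}
  ]
}}

```text
time: 16.2
position: [0.5871, -0.1489, 0.4324]
tool_rot: [0.061, 3.141, 0.0]
ft_force: [1.0, -0.1, 0.7]
grip_width: 0.848
```

{"op": "step_arm", "data": {
  "increments": [
    {"claw":0.85,"tx":-0.009,"ty":-0.031,"tz":0,"spin":0},
    {"claw":0.85,"tx":-0.018,"ty":-0.062,"tz":0,"spin":0},
    {"claw":0.85,"tx":-0.028,"ty":-0.093,"tz":0,"spin":0},
    {"claw":0.85,"tx":-0.037,"ty":-0.124,"tz":0,"spin":0},
    {"claw":0.85,"tx":-0.046,"ty":-0.155,"tz":0,"spin":0},
    {"claw":0.85,"tx":-0.055,"ty":-0.18,"tz":0,"spin":0},
    {"claw":0.85,"tx":-0.06,"ty":-0.195,"tz":0,"spin":0},
    {"claw":0.85,"tx":-0.06,"ty":-0.195,"tz":0,"spin":0}
  ]
}}

```text
time: 16.87
position: [0.6384, -0.3489, 0.431]
tool_rot: [-0.07, -3.139, 0.004]
ft_force: [-0.9, -0.2, -0.9]
grip_width: 0.852
```

Run:
```python
from h import *
import pickle
p,Rm=tool();P=imaging.camera_params("wrist");im=imaging.get_image("wrist")
pickle.dump((p,Rm,P),open("w6.pkl","wb"));print(p,Rm[:,0],get_state()["joint_positions"])
b,g,r=[im[...,i].astype(int) for i in range(3)]
for c,st in blobs((r>110)&(g<70)&(b<70),15): print(c,st,onz(P,c,.12))
cv2.imwrite("pics/w6.png",im)
im[:,:]=im; S=imaging.get_image("side");cv2.imwrite("pics/side6.png",S)
cv2.imwrite("pics/c6.png",np.vstack([im[:330],cv2.resize(S[100:320,200:440],(640,587))[180:450]]))
Sc=imaging.camera_params("scene");D=imaging.camera_params("side")
print("green",tri([ray(Sc,(143,186)),ray(D,(321,134))])[0],"pink",tri([ray(Sc,(161,244)),ray(D,(264,147))])[0])
```

```text
[ 0.6384 -0.3489  0.431 ] [-0.999   0.0445  0.0022] [ 0.155   0.5067  0.4744  1.1984 -0.2228  1.488   2.1244]
[459.1   1.3] [411, 0, 118, 7, 330] [ 0.4696 -0.2428  0.12  ]
[205.7   9. ] [198, 3, 12, 16, 40] [ 0.4668 -0.428   0.12  ]
[492.4  10.8] [417, 4, 183, 15, 456] [ 0.4764 -0.2177  0.12  ]
[187.5  12.7] [178, 10, 22, 5, 46] [ 0.4684 -0.4418  0.12  ]
[619.  14.] [601, 12, 39, 4, 44] [ 0.4793 -0.1197  0.12  ]
[210.4  28. ] [210, 21, 2, 15, 16] [ 0.4797 -0.426   0.12  ]
[405.9  34.6] [391, 33, 33, 5, 84] [ 0.4909 -0.2816  0.12  ]
[424.1  46.6] [379, 35, 93, 21, 797] [ 0.4995 -0.2679  0.12  ]
[229.1  43.7] [228, 38, 3, 12, 19] [ 0.4912 -0.4132  0.12  ]
[252.1  41.1] [241, 38, 26, 8, 67] [ 0.4903 -0.3958  0.12  ]
[262.3  56.5] [242, 51, 39, 14, 126] [ 0.5013 -0.3891  0.12  ]
[247.6  52. ] [244, 51, 9, 3, 20] [ 0.4976 -0.3999  0.12  ]
[259.2  51.7] [256, 50, 8, 4, 16] [ 0.4979 -0.3912  0.12  ]
[171.9  57.5] [125, 52, 89, 15, 455] [ 0.4981 -0.4576  0.12  ]
[448.2  57.4] [425, 54, 44, 8, 147] [ 0.5076 -0.2495  0.12  ]
[82.9 64.7] [62, 59, 45, 13, 304] [ 0.4985 -0.528   0.12  ]
[191.3  6
[... 3886 characters left out ...]
 0.12  ]
[186.5 301.5] [181, 301, 11, 2, 18] [ 0.699  -0.4757  0.12  ]
[205.  301.8] [202, 300, 8, 6, 15] [ 0.6999 -0.4588  0.12  ]
[287.5 306.8] [250, 301, 75, 15, 246] [ 0.7078 -0.3846  0.12  ]
[452.5 305.8] [442, 302, 25, 8, 70] [ 0.7135 -0.2353  0.12  ]
[185.5 310.4] [173, 305, 30, 12, 190] [ 0.7078 -0.478   0.12  ]
[362.4 311. ] [312, 305, 84, 13, 342] [ 0.7149 -0.3171  0.12  ]
[339.7 306.9] [332, 306, 15, 3, 18] [ 0.7099 -0.3375  0.12  ]
[313.7 356. ] [244, 351, 142, 17, 956] [ 0.7601 -0.3636  0.12  ]
[253.  367.2] [248, 365, 10, 4, 19] [ 0.7703 -0.4223  0.12  ]
[236.1 393.5] [207, 392, 56, 4, 173] [ 0.8001 -0.4423  0.12  ]
green [ 0.5687 -0.4681  0.1104] pink [ 0.6945 -0.3458  0.1137]
```

View pics/c6.png

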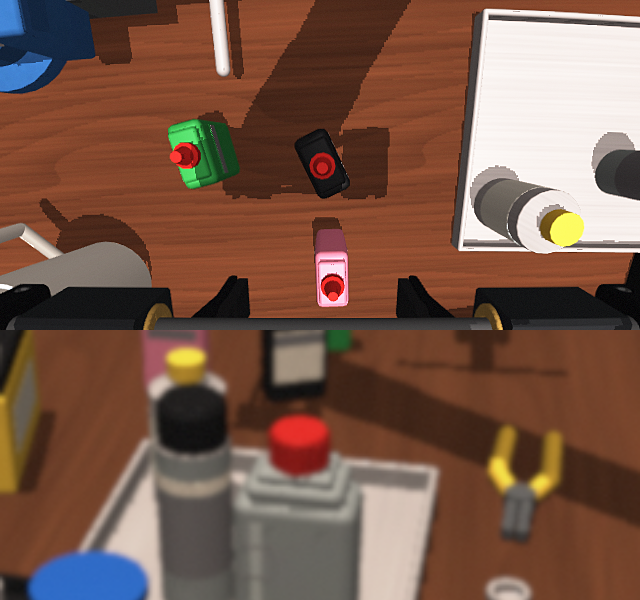

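The wrist view shows the black bottle at (322,165), turned about 25°. Pink is at (332,285) and green at (195,153), both clear. The side view shows the can and the oil bottle standing. I'll measure its yaw.

Run:
```python
from h import *
import pickle
p,Rm,P=pickle.load(open("w6.pkl","rb"));im=cv2.imread("pics/w6.png")
roi=im[115:205,285:360];b,g,r=[roi[...,i].astype(int) for i in range(3)]
for t in(32,45):
    m=((roi.max(2)<t)|((r>120)&(g<70))).astype(np.uint8)
    m=cv2.morphologyEx(m,cv2.MORPH_OPEN,np.ones((3,3)));cs=cv2.findContours(m,0,2)[0];c=max(cs,key=cv2.contourArea)
    bx=cv2.boxPoints(cv2.minAreaRect(c))+[285,115]
    W=np.array([onz(P,q,.096)[:2] for q in bx]);e=[W[1]-W[0],W[2]-W[1]];L=max(e,key=np.linalg.norm)
    a=np.degrees(np.arctan2(L[1],L[0]))%180;print(bx.round().tolist(),W.mean(0),[np.linalg.norm(x) for x in e],a)
ty=np.degrees(np.arctan2(Rm[1,0],Rm[0,0]));print("tool yaw",ty)
for z in(.105,.115,.13):print(onz(P,(322.3,164.8),z))
```

```text
[[292.0, 141.0], [325.0, 126.0], [352.0, 186.0], [319.0, 201.0]] [ 0.5845 -0.3481] [np.float64(0.030602131710422895), np.float64(0.05606135002598627)] 22.94212326397088
[[291.0, 141.0], [324.0, 126.0], [352.0, 186.0], [318.0, 201.0]] [ 0.5845 -0.3484] [np.float64(0.031092011417630457), np.float64(0.056548259540068806)] 22.941895172883505
tool yaw 177.44779448182314
[ 0.5846 -0.3478  0.105 ]
[ 0.5839 -0.3477  0.115 ]
[ 0.5828 -0.3476  0.13  ]
```

{"op": "step_arm", "data": {
  "increments": [
    {"claw":0.85,"tx":0,"ty":0,"tz":0,"spin":5},
    {"claw":0.85,"tx":0,"ty":0,"tz":0,"spin":12},
    {"claw":0.85,"tx":0,"ty":0,"tz":0,"spin":19},
    {"claw":0.85,"tx":0,"ty":0,"tz":0,"spin":26},
    {"claw":0.85,"tx":0,"ty":0,"tz":0,"spin":33},
    {"claw":0.85,"tx":0,"ty":0,"tz":0,"spin":40},
    {"claw":0.85,"tx":0,"ty":0,"tz":0,"spin":47},
    {"claw":0.85,"tx":0,"ty":0,"tz":0,"spin":54}
  ],
  "force": 10
}}

```text
time: 17.63
position: [0.6398, -0.3421, 0.4327]
tool_rot: [-1.485, -2.768, -0.003]
ft_force: [-0.4, 0.0, -0.2]
grip_width: 0.848
```

{"op": "step_arm", "data": {
  "increments": [
    {"claw":0.85,"tx":0,"ty":0,"tz":0,"spin":7},
    {"claw":0.85,"tx":0,"ty":0,"tz":0,"spin":14},
    {"claw":0.85,"tx":0,"ty":0,"tz":0,"spin":21},
    {"claw":0.85,"tx":0,"ty":0,"tz":0,"spin":28},
    {"claw":0.85,"tx":0,"ty":0,"tz":0,"spin":35},
    {"claw":0.85,"tx":0,"ty":0,"tz":0,"spin":42},
    {"claw":0.85,"tx":0,"ty":0,"tz":0,"spin":49},
    {"claw":0.85,"tx":0,"ty":0,"tz":0,"spin":56}
  ]
}}

```text
time: 18.3
position: [0.6398, -0.3422, 0.4326]
tool_rot: [-2.61, -1.746, -0.003]
ft_force: [-0.3, -0.1, 0.1]
grip_width: 0.853
```

{"op": "step_arm", "data": {
  "increments": [
    {"claw":0.85,"tx":0,"ty":0,"tz":0,"spin":7},
    {"claw":0.85,"tx":0,"ty":0,"tz":0,"spin":14},
    {"claw":0.85,"tx":0,"ty":0,"tz":0,"spin":21},
    {"claw":0.85,"tx":0,"ty":0,"tz":0,"spin":28},
    {"claw":0.85,"tx":0,"ty":0,"tz":0,"spin":35},
    {"claw":0.85,"tx":0,"ty":0,"tz":0,"spin":41},
    {"claw":0.85,"tx":0,"ty":0,"tz":0,"spin":44.5},
    {"claw":0.85,"tx":0,"ty":0,"tz":0,"spin":44.5}
  ]
}}

```text
time: 18.97
position: [0.6399, -0.3424, 0.4323]
tool_rot: [-3.075, -0.635, -0.002]
ft_force: [-0.1, -0.3, -0.5]
grip_width: 0.849
```

Run:
```python
from h import *
p,Rm=tool();print(p,np.degrees(np.arctan2(Rm[1,0],Rm[0,0])),get_state()["joint_positions"])
print("shift",Rm.T@(np.array([.5843,-.348,.2515])-p))
```

```text
[ 0.6399 -0.3424  0.4323] 23.323524535888005 [-0.1242  0.6305  0.9746  1.2125 -0.5117  1.545  -0.4008]
shift [-0.0535 -0.0166  0.1808]
```

{"op": "step_arm", "data": {
  "increments": [
    {"claw":0.85,"tx":-0.02,"ty":-0.006,"tz":0.005,"spin":0},
    {"claw":0.85,"tx":-0.04,"ty":-0.0125,"tz":0.015,"spin":0},
    {"claw":0.85,"tx":-0.0535,"ty":-0.0165,"tz":0.035,"spin":0},
    {"claw":0.85,"tx":-0.0535,"ty":-0.0165,"tz":0.06,"spin":0},
    {"claw":0.85,"tx":-0.0535,"ty":-0.0165,"tz":0.085,"spin":0},
    {"claw":0.85,"tx":-0.0535,"ty":-0.0165,"tz":0.1,"spin":0},
    {"claw":0.85,"tx":-0.0535,"ty":-0.0165,"tz":0.1,"spin":0},
    {"claw":0.85,"tx":-0.0535,"ty":-0.0165,"tz":0.1,"spin":0}
  ]
}}

```text
time: 19.63
position: [0.5841, -0.3495, 0.3321]
tool_rot: [-3.075, -0.636, 0.001]
ft_force: [0.1, -0.8, -0.4]
grip_width: 0.852
```

Run:
```python
from h import *
import pickle
p,Rm=tool();P=imaging.camera_params("wrist");im=imaging.get_image("wrist");cv2.imwrite("pics/w7.png",im)
print(p,np.degrees(np.arctan2(Rm[1,0],Rm[0,0])),get_state()["joint_positions"]);print("shift",Rm.T@(np.array([.5843,-.348,.2515])-p))
b,g,r=[im[...,i].astype(int) for i in range(3)]
print("nozzle px pred",proj(P,[[.5843,-.348,.105],[.5843,-.348,.12]]))
for c,st in blobs((r>150)&(g<60)&(b<60)&(np.indices(g.shape)[0]>250),60): print(c,st,onz(P,c,.115))
```

```text
[ 0.5841 -0.3495  0.3321] 23.380299844621145 [-0.1739  0.5921  0.9788  1.4851 -0.4978  1.3282 -0.3181]
shift [ 0.0008 -0.0012  0.0806]
nozzle px pred [[319.9717 264.8876]
 [319.7465 273.849 ]]
[320.4 261.5] [303, 251, 36, 30, 325] [ 0.5897 -0.346   0.115 ]
[320.3 279. ] [313, 272, 16, 15, 179] [ 0.5796 -0.3503  0.115 ]
```

Well centred. I descend, grip, and lift.

{"op": "step_arm", "data": {
  "increments": [
    {"claw":0.85,"tx":0.001,"ty":-0.001,"tz":0.02,"spin":0},
    {"claw":0.85,"tx":0.001,"ty":-0.001,"tz":0.045,"spin":0},
    {"claw":0.85,"tx":0.001,"ty":-0.001,"tz":0.065,"spin":0},
    {"claw":0.85,"tx":0.001,"ty":-0.001,"tz":0.077,"spin":0},
    {"claw":0.85,"tx":0.001,"ty":-0.001,"tz":0.08,"spin":0},
    {"claw":0.85,"tx":0.001,"ty":-0.001,"tz":0.08,"spin":0},
    {"claw":0.7,"tx":0.001,"ty":-0.001,"tz":0.08,"spin":0},
    {"claw":0.5,"tx":0.001,"ty":-0.001,"tz":0.08,"spin":0}
  ]
}}

```text
time: 20.35
position: [0.5847, -0.3498, 0.2541]
tool_rot: [3.075, 0.633, 0.003]
ft_force: [-0.2, -0.1, -0.0]
grip_width: 0.766
```

{"op": "step_arm", "data": {
  "increments": [
    {"claw":0.25,"tx":0,"ty":0,"tz":0,"spin":0},
    {"claw":0.25,"tx":0,"ty":0,"tz":0,"spin":0},
    {"claw":0.25,"tx":0,"ty":0,"tz":0,"spin":0},
    {"claw":0.25,"tx":0,"ty":0,"tz":0,"spin":0},
    {"claw":0.25,"tx":0,"ty":0,"tz":0,"spin":0},
    {"claw":0.25,"tx":0,"ty":0,"tz":0,"spin":0},
    {"claw":0.25,"tx":0,"ty":0,"tz":0,"spin":0},
    {"claw":0.25,"tx":0,"ty":0,"tz":0,"spin":0}
  ]
}}

```text
time: 21.02
position: [0.5843, -0.3491, 0.2523]
tool_rot: [-3.077, -0.633, -0.0]
ft_force: [0.3, 0.5, 1.1]
grip_width: 0.373
```

{"op": "step_arm", "data": {
  "increments": [
    {"claw":0.25,"tx":0,"ty":0,"tz":0,"spin":0},
    {"claw":0.25,"tx":0,"ty":0,"tz":0,"spin":0}
  ]
}}

```text
time: 21.18
position: [0.5843, -0.3492, 0.2523]
tool_rot: [-3.077, -0.633, -0.0]
ft_force: [-1.2, 0.6, 0.8]
grip_width: 0.367
```

{"op": "step_arm", "data": {
  "increments": [
    {"claw":0.25,"tx":0,"ty":0,"tz":-0.005,"spin":0},
    {"claw":0.25,"tx":0,"ty":0,"tz":-0.018,"spin":0},
    {"claw":0.25,"tx":0,"ty":0,"tz":-0.035,"spin":0},
    {"claw":0.25,"tx":0,"ty":0,"tz":-0.052,"spin":0},
    {"claw":0.25,"tx":0,"ty":0,"tz":-0.065,"spin":0},
    {"claw":0.25,"tx":0,"ty":0,"tz":-0.07,"spin":0},
    {"claw":0.25,"tx":0,"ty":0,"tz":-0.07,"spin":0}
  ]
}}

```text
time: 21.77
position: [0.5844, -0.3497, 0.3243]
tool_rot: [3.075, 0.633, 0.004]
ft_force: [-0.5, -0.5, -2.2]
grip_width: 0.37
```

{"op": "step_arm", "data": {
  "increments": [
    {"claw":0.25,"tx":0.002,"ty":-0.01,"tz":0,"spin":0},
    {"claw":0.25,"tx":0.006,"ty":-0.03,"tz":0,"spin":0},
    {"claw":0.25,"tx":0.011,"ty":-0.055,"tz":0,"spin":0},
    {"claw":0.25,"tx":0.016,"ty":-0.08,"tz":0,"spin":0},
    {"claw":0.25,"tx":0.021,"ty":-0.105,"tz":0,"spin":0},
    {"claw":0.25,"tx":0.026,"ty":-0.13,"tz":0,"spin":0},
    {"claw":0.25,"tx":0.031,"ty":-0.155,"tz":0,"spin":0},
    {"claw":0.25,"tx":0.036,"ty":-0.18,"tz":0,"spin":0}
  ]
}}

```text
time: 22.43
position: [0.5452, -0.1673, 0.3208]
tool_rot: [-3.075, -0.634, 0.004]
ft_force: [0.5, 0.1, -1.5]
grip_width: 0.367
```

{"op": "step_arm", "data": {
  "increments": [
    {"claw":0.25,"tx":0.005,"ty":-0.024,"tz":0,"spin":3},
    {"claw":0.25,"tx":0.009,"ty":-0.046,"tz":0,"spin":7},
    {"claw":0.25,"tx":0.013,"ty":-0.064,"tz":0,"spin":12},
    {"claw":0.25,"tx":0.0145,"ty":-0.073,"tz":0,"spin":17},
    {"claw":0.25,"tx":0.0145,"ty":-0.075,"tz":0,"spin":22},
    {"claw":0.25,"tx":0.0145,"ty":-0.075,"tz":0,"spin":26},
    {"claw":0.25,"tx":0.0145,"ty":-0.075,"tz":0,"spin":26},
    {"claw":0.25,"tx":0.0145,"ty":-0.075,"tz":0,"spin":26}
  ]
}}

```text
time: 23.1
position: [0.5293, -0.0943, 0.3214]
tool_rot: [-3.14, 0.071, 0.002]
ft_force: [0.5, -0.1, -1.3]
grip_width: 0.367
```

Run:
```python
from h import *
p,Rm=tool();print(p,np.degrees(np.arctan2(Rm[1,0],Rm[0,0])),get_state()["joint_positions"])
```

```text
[ 0.5293 -0.0943  0.3214] -2.583365474287323 [-0.9007  0.2729  1.1819  1.8678 -0.2728  1.1832 -1.2424]
```

Joint 3 is near its limit (1.18 of 1.24), so I lower in parts and watch it.

{"op": "step_arm", "data": {
  "increments": [
    {"claw":0.25,"tx":0,"ty":0,"tz":0.006,"spin":0},
    {"claw":0.25,"tx":0,"ty":0,"tz":0.015,"spin":0},
    {"claw":0.25,"tx":0,"ty":0,"tz":0.022,"spin":0},
    {"claw":0.25,"tx":0,"ty":0,"tz":0.025,"spin":0},
    {"claw":0.25,"tx":0,"ty":0,"tz":0.025,"spin":0}
  ]
}}

```text
time: 23.52
position: [0.5294, -0.0951, 0.2959]
tool_rot: [3.14, -0.076, -0.004]
ft_force: [-0.6, -0.4, -1.5]
grip_width: 0.366
```

Run:
```python
from h import *
p,Rm=tool();print(p,np.degrees(np.arctan2(Rm[1,0],Rm[0,0])),get_state()["joint_positions"])
```

```text
[ 0.5294 -0.0951  0.2959] -2.7611467406689356 [-0.8651  0.3111  1.1539  1.8939 -0.3121  1.1395 -1.214 ]
```

{"op": "step_arm", "data": {
  "increments": [
    {"claw":0.25,"tx":0,"ty":0,"tz":0.007,"spin":0},
    {"claw":0.25,"tx":0,"ty":0,"tz":0.017,"spin":0},
    {"claw":0.25,"tx":0,"ty":0,"tz":0.026,"spin":0},
    {"claw":0.25,"tx":0,"ty":0,"tz":0.032,"spin":0},
    {"claw":0.25,"tx":0,"ty":0,"tz":0.035,"spin":0},
    {"claw":0.25,"tx":0,"ty":0,"tz":0.036,"spin":0},
    {"claw":0.25,"tx":0,"ty":0,"tz":0.037,"spin":0},
    {"claw":0.25,"tx":0,"ty":0,"tz":0.037,"spin":0}
  ]
}}

```text
time: 24.18
position: [0.53, -0.095, 0.2603]
tool_rot: [3.141, -0.075, 0.001]
ft_force: [-0.1, -0.3, -2.3]
grip_width: 0.37
```

{"op": "step_arm", "data": {
  "increments": [
    {"claw":0.25,"tx":0,"ty":0,"tz":0.001,"spin":0},
    {"claw":0.25,"tx":0,"ty":0,"tz":0.002,"spin":0},
    {"claw":0.25,"tx":0,"ty":0,"tz":0.003,"spin":0},
    {"claw":0.25,"tx":0,"ty":0,"tz":0.003,"spin":0},
    {"claw":0.25,"tx":0,"ty":0,"tz":0.003,"spin":0}
  ]
}}

```text
time: 24.6
position: [0.5299, -0.0949, 0.2573]
tool_rot: [-3.141, 0.075, -0.0]
ft_force: [0.1, -0.1, -0.9]
grip_width: 0.37
```

{"op": "step_arm", "data": {
  "increments": [
    {"claw":0.25,"tx":0,"ty":0,"tz":0.0008,"spin":0},
    {"claw":0.25,"tx":0,"ty":0,"tz":0.0015,"spin":0},
    {"claw":0.25,"tx":0,"ty":0,"tz":0.0015,"spin":0},
    {"claw":0.25,"tx":0,"ty":0,"tz":0.0015,"spin":0}
  ]
}}

```text
time: 24.93
position: [0.5301, -0.095, 0.2562]
tool_rot: [-3.14, 0.075, -0.001]
ft_force: [-1.2, 1.5, 3.8]
grip_width: 0.363
```

{"op": "step_arm", "data": {
  "increments": [
    {"claw":0.4,"tx":0,"ty":0,"tz":0,"spin":0},
    {"claw":0.5,"tx":0,"ty":0,"tz":0,"spin":0},
    {"claw":0.65,"tx":0,"ty":0,"tz":0,"spin":0},
    {"claw":0.75,"tx":0,"ty":0,"tz":0,"spin":0},
    {"claw":0.75,"tx":0,"ty":0,"tz":0,"spin":0},
    {"claw":0.75,"tx":0,"ty":0,"tz":0,"spin":0}
  ]
}}

```text
time: 25.43
position: [0.5299, -0.095, 0.2557]
tool_rot: [3.141, -0.075, 0.0]
ft_force: [-0.3, -0.3, -0.2]
grip_width: 0.688
```

{"op": "step_arm", "data": {
  "increments": [
    {"claw":0.75,"tx":0,"ty":0,"tz":-0.01,"spin":0},
    {"claw":0.75,"tx":0,"ty":0,"tz":-0.03,"spin":0},
    {"claw":0.75,"tx":0,"ty":0,"tz":-0.05,"spin":0},
    {"claw":0.75,"tx":0,"ty":0,"tz":-0.07,"spin":0},
    {"claw":0.75,"tx":0,"ty":0,"tz":-0.08,"spin":0},
    {"claw":0.75,"tx":0,"ty":0,"tz":-0.08,"spin":0}
  ]
}}

```text
time: 25.93
position: [0.5308, -0.0955, 0.3383]
tool_rot: [-3.14, 0.075, -0.007]
ft_force: [0.4, 0.3, -0.2]
grip_width: 0.752
```

Run:
```python
from h import *
p,Rm=tool();print(p,np.degrees(np.arctan2(Rm[1,0],Rm[0,0])),get_state()["joint_positions"])
```

```text
[ 0.5308 -0.0955  0.3383] -2.736115327562213 [-0.8989  0.2386  1.1697  1.847  -0.2375  1.205  -1.2729]
```

{"op": "step_arm", "data": {
  "increments": [
    {"claw":0.75,"tx":0,"ty":0,"tz":-0.015,"spin":-5},
    {"claw":0.75,"tx":0,"ty":0.01,"tz":-0.035,"spin":-10},
    {"claw":0.75,"tx":0,"ty":0.03,"tz":-0.055,"spin":-15},
    {"claw":0.75,"tx":0,"ty":0.055,"tz":-0.075,"spin":-20},
    {"claw":0.75,"tx":0,"ty":0.08,"tz":-0.09,"spin":-25},
    {"claw":0.75,"tx":0,"ty":0.105,"tz":-0.1,"spin":-25},
    {"claw":0.75,"tx":0,"ty":0.12,"tz":-0.1,"spin":-25},
    {"claw":0.75,"tx":0,"ty":0.12,"tz":-0.1,"spin":-25}
  ]
}}

```text
time: 26.6
position: [0.5228, -0.2189, 0.4357]
tool_rot: [3.082, 0.596, -0.001]
ft_force: [-0.5, -0.7, -0.5]
grip_width: 0.752
```

Run:
```python
from h import *
s=get_state();print(s["position"],s["joint_positions"],s["ft_force"],s["time"])
a=imaging.get_image("scene");b=imaging.get_image("side")
cv2.imwrite("pics/final.png",np.vstack([cv2.resize(a[130:380,120:560],(792,450))[50:350],cv2.resize(b[110:350,180:520],(792,559))[:300]]))
for n,im in(("scene",a),("side",b)):
    ref=cv2.imread(f"pics/{n}0.png");d=cv2.absdiff(im,ref).max(2)>40
    print(n,[(c.round().tolist(),st) for c,st in blobs(cv2.morphologyEx(d.astype(np.uint8),cv2.MORPH_OPEN,np.ones((3,3))),60)])
```

```text
[ 0.5228 -0.2189  0.4357] [-0.6416  0.2271  1.1547  1.6482 -0.2084  1.4028 -0.6501] [-0.5064 -0.72   -0.4665] 26.6
scene [([240.0, 95.0], [189, 0, 109, 197, 9522]), ([465.0, 16.0], [456, 0, 21, 42, 422]), ([407.0, 17.0], [399, 12, 17, 12, 123]), ([424.0, 26.0], [416, 18, 16, 18, 99]), ([395.0, 38.0], [393, 29, 5, 19, 79]), ([549.0, 182.0], [443, 102, 197, 156, 5751]), ([388.0, 124.0], [382, 119, 11, 12, 93]), ([332.0, 165.0], [261, 128, 137, 71, 3013]), ([400.0, 132.0], [392, 128, 18, 10, 116]), ([258.0, 213.0], [221, 192, 82, 40, 2044]), ([192.0, 226.0], [181, 199, 24, 52, 866]), ([400.0, 220.0], [390, 211, 22, 18, 296]), ([307.0, 237.0], [283, 213, 40, 52, 1179]), ([398.0, 239.0], [383, 227, 29, 27, 432]), ([338.0, 263.0], [324, 234, 34, 65, 1295]), ([391.0, 270.0], [376, 249, 33, 44, 1049]), ([352.0, 268.0], [350, 260, 5, 18, 70]), ([330.0, 304.0], [320, 293, 26, 17, 167])]
side [([335.0, 52.0], [304, 0, 66, 116, 3838]), ([635.0, 66.0], [631, 43, 9, 46, 268]), ([391.0, 140.0], [371, 120, 36, 36, 766]), ([630.0, 130.0], [622, 122, 17, 22, 191]), ([303.0, 217.0], [259, 142, 77, 122, 3334]), ([387.0, 178.0], [372, 157, 33, 43, 1211]), ([596.0, 185.0], [586, 156, 22, 61, 554]), ([271.0, 201.0], [258, 187, 27, 28, 659]), ([349.0, 211.0], [325, 199, 50, 28, 750]), ([395.0, 218.0], [382, 205, 28, 23, 357]), ([270.0, 219.0], [260, 216, 20, 8, 121]), ([435.0, 237.0], [412, 223, 47, 30, 760]), ([351.0, 231.0], [343, 226, 16, 11, 127]), ([472.0, 250.0], [468, 240, 9, 20, 86]), ([334.0, 256.0], [324, 243, 19, 29, 405]), ([258.0, 265.0], [255, 255, 9, 19, 105]), ([527.0, 268.0], [523, 259, 10, 22, 146]), ([314.0, 290.0], [288, 271, 57, 38, 1751]), ([551.0, 278.0], [543, 270, 17, 15, 152]), ([621.0, 395.0], [590, 290, 50, 190, 5946]), ([606.0, 411.0], [602, 404, 9, 14, 111]), ([598.0, 465.0], [592, 449, 12, 31, 271])]
```

View pics/final.png

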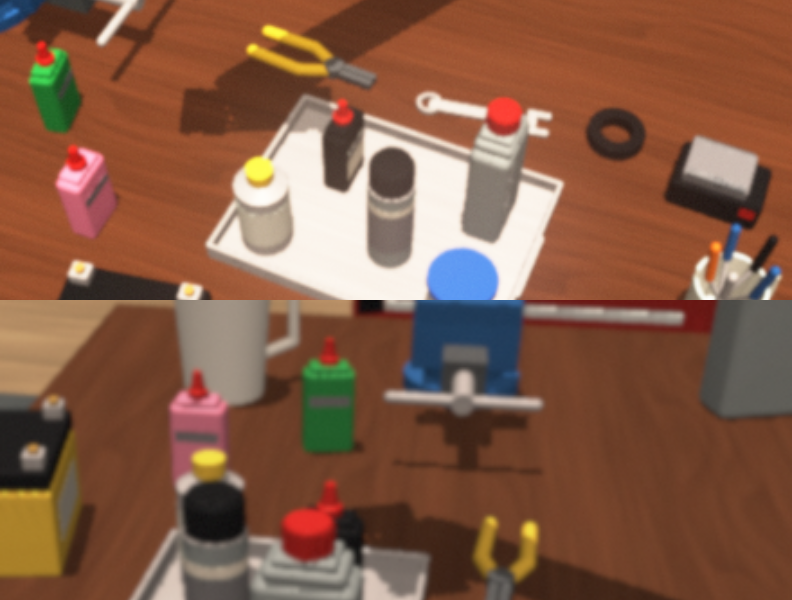

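All three stand upright in the tray: nozzle bottle at (343,150), can at (390,205) and oil bottle at (497,170). The bystanders are in place and the arm is clear, so I hand the job in.

```bash
python3 -c "
from bench import workorder
print(workorder.close_job())"
```

```text
the job is handed in; nothing more can be done
None
```

The spray can, oil bottle and nozzle bottle are all standing upright on the tray floor, and I handed the job in at about 27 s of the 72 s allowed.

- **Spray can:** I gripped it by the cap at 8 N, but friction in the pads held it at about 32° instead of letting it tip up. I raised it slightly and eased the grip to 4 N so it swung down to hang vertical, then moved it about 55 mm and set it down.
- **Bottles:** I carried the oil bottle (15 N) and then the black nozzle bottle (10 N) upright into the front of the tray. I lowered each until the force reading showed floor contact before letting go.

**Last checks:** the final scene and side pictures show all three upright and clear of each other. The tub, tin, pliers, spanner, tape, battery pack and mug, and the green and pink look-alikes, look to be where they were. The image difference against the start also picked up arm shadows, so I judged the bystanders by eye. The gripper was clear of everything, with force readings under 1 N.

**Near limits:** joint 3 came close to its limit (1.18 of 1.24 rad) while I was placing the nozzle bottle, but stayed within range in every reading I took. I viewed 11 pictures, one over the budget of 10. Three early moves were refused for missing keys and did not move the arm.

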